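# Unload the ultrasonic cleaner onto the drip rack

### The arm

A 7-joint arm with a two-finger parallel gripper is mounted at the origin on a cart in front of the work surface, level with it; the furniture and walls round the work are solid. World frame = base frame: x ahead of the robot, y to its left, z up, the work surface at z = 0. Lengths are in m, angles in rad, forces in N, time in s.
With the tool pointing down it reaches from about 0.425 to 0.875 m from the base axis. Payload 8.4 kg.
Tool frame: the origin (TCP) lies midway between the tips of the shut fingers; the grasp point (between the pads) lies grip_depth behind it (grip_depth is the distance from the TCP to the grasp point, in m); z points along the fingers, y is the line along which they close (so a half turn about z gives the same grasp; the last joint's range is limited). The gripper opens to 87 mm and grips with 3 to 60 N. Pads are 19 mm wide; open, the fingers measure 117 mm over their backs; the gripper's body (75 mm by 190 mm) begins 51 mm behind the grasp point.
Start: joints at [1.218, 0.333, 0.04, 1.465, -0.013, 1.343, -0.059], TCP at [0.163, -0.629, 0.223] pointing down, gripper open.
Joint ranges: [-2.58, 2.58], [-0.38, 2.09], [-1.3, 1.39], [0.25, 2.4], [-1.5, 4.64], [0.08, 2.09], [-2.65, 2.65]. Speed limits (rad/s): [2.22, 2.22, 2.79, 2.79, 3.14, 3.14, 3.14].

### API

Orientations are given as a unit quaternion [x, y, z, w].
In Python, from rig import observe, read_camera, hand_in, boxes_of, silhouettes, grip_depth gives the robot as it stands. The module is installed in compiled form; this text tells all that it offers.
- The arm moves only by the shell command python3 -m jog 'ROWS'. ROWS is a JSON object of lists of equal length, an entry for each row: "linear": the shift along the tool's x, y, z in m, a list of three; "twist": the turn, a rotation vector about the tool's x, y, z in degrees, a list of three; "grip": the opening in per cent of the stroke, from 0 (shut) to 100 (fully open). A call has 1 to 5 rows; each row shifts and turns the commanded pose from where the row before left it, along the tool's axes as they then stand; what a row does not reach is not made up. A row lasts 1/10 s, in which the tool goes at most 50 mm and 8.59 degrees, less where a joint would pass 70% of its speed; a pose out of reach is approached as far as the arm can. A call is refused whole if a number of a shift passes 0.05 or a number of a turn 8.59, either way. A call with a gripper value outside its range is refused whole. The fingers move at their own pace and stop on an object; the grip force is fixed at half the most. Time passes only in rows, so rows that do not move let the fingers close. It gives the time, the measured TCP pose, the force, the opening and the grip force at its end, in the units of the state.
- observe(): the state, without advancing time (a new reading comes with each control period).
- read_camera(name): name is "scene" or "top" or "wrist"; returns a dict with "color" (384x512x3 uint8, blue, green, red), "depth" (384x512 float32, m along the optical axis (not along the pixel's ray), 0 where there is no reading), "fov_y" (degrees; the focal length in pixels is half the picture's height over the tangent of half this angle, whatever the lens; pixels are square), "cx", "cy" (the principal point, pixels), "k1" (the pictures are not rectified: a ray, as slopes to the right and down, at radius r is drawn at 1 + k1 r^2 times it, then the intrinsics apply), "T" (4x4, takes a point from camera to world coordinates). Camera axes: x right, y up, looking along -z (the intrinsics and any distortion apply to the point x, -y, -z); pixel columns grow to the right and rows downward; lengths in m; the calibration is good to about 2 mm. A picture is of the moment at which its call begins.
- hand_in(): hands the job in; it is judged then, once.
Trained networks look in the newest picture that a camera, given by its name, has taken for a name from the list of things; names that differ only in an ending like _2 or _b are one class to them, and where a whole thing is asked for, a point or a joint stands for the part that bears it (a point fixed in the world has none). Each returns a list of dicts, best first, with "conf" (0 to 1); they miss things now and then, are a little off and sometimes report something else, mostly with a low value. They report only what shows in the picture. A call takes as long as a camera call.
- boxes_of(camera, target): "extent" ([centre column, centre row, width, height] as shares, 0 to 1, of the picture: columns of its width, rows of its height, round what is visible of it).
- silhouettes(camera, target): "pixels" (384x512 bool, what is visible of it) and "extent" ([centre column, centre row, width, height] as shares, 0 to 1, of the picture: columns of its width, rows of its height, round what is visible of it).
The state is a dict: "time": time; "joint_positions": joint angles; "qvel": joint speeds; "tau": joint torques, N m; "ee_pos": TCP position; "tcp_rot": TCP orientation; "wrist_force": force on the tool from outside, world axes, zero at the start; "wrist_torque": the same for the moment, N m; "gripper_width": finger opening in m; "finger_force": force on a finger pad.
Only numpy, scipy, OpenCV 4.12 (cv2) and the standard library are available. Lean on these libraries where they do the work, as an engineer would, in place of code of your own. Each camera call takes 0.05 s, during which the arm holds its last target. There are 200 camera calls.

### The job

The wash is finished: unload the ultrasonic cleaner. Swing its latch clear, lift the hood to the vent gap where the safety catch holds it, push the catch under the hood's cowl aside and open the hood fully; then hang every basket that is in the tank by its handle on the drip rack, one to each pair of pegs. Finally lower the hood shut without slamming it and swing the latch back over its lip, leaving the other things on the bench where they are.

Things in the scene. Friction and masses are not known exactly. Their poses are not given: they have to be found in the camera images.
- cleaner: white ultrasonic cleaner with grey hood, fixed to the bench (lengths here in mm, angles in rad): 180 deep, 224 wide, 115 high to the rim (165 with hood). Origin under its centre; -x is the way its front faces (to the robot), +y its left as the robot sees it, z up. Dry tank inside 130 (x) x 196 (y), middle 10 in front of the origin, floor 20 high; baskets stand in three bays about y = +62, 0, -62
- hood (a joint): angle of the hood about its hinge along the cleaner's +y at the rear rim; 0 = shut, 1.65 = stop, wide open. A stiff friction hinge: it stays at any angle where it is left; about 5 N at the handle lifts it and 1 to 3 N lowers it. With the latch on it lifts no more than 0.02; with the latch off the safety catch stops it at about 0.28 (the vent gap) until the catch is pushed
- hood_hinge (a point): point on the hinge axis, at the middle of the cleaner's rear rim; its axes are the cleaner's
- hood_handle (a point): centre of the hood's handle, a round black bar 10 thick and 55 free length along the cleaner's y, 42 in front of the hood's front wall (37 of free space behind it, free below it). It swings with the hood on a radius of 227 about the hinge axis; a round bar, so it can turn between the fingers. Hood shut: 224 in front of the hinge and 34 above it
- latch (a joint): angle of the swing latch at the left of the front, about a vertical axis; 0 = tongue over the hood's lip (latched, knob to the left and somewhat forward of the pivot), 1.4 = stop, clear (knob swung to the front, -x); free of the lip from about 1.05. Anticlockwise from above opens it. Light friction (about 1.3 N at the knob), stays where left
- latch_knob (a point): middle of the latch's upright round black knob, 16 thick, 31 high (15.5 above and below this point), on a crank 40 from the pivot; it can turn between the fingers. 38 of free space between it and the hood's front when latched
- latch_pivot (a point): on the latch's vertical turning axis, at the height of the knob's middle; its axes are the cleaner's
- catch (a joint): angle of the hidden safety catch, a steel lever standing on the housing's front right behind the hood's cowl (a bump 76 wide, 54 deep); 0 = hooked over the hood's striker, 0.75 = stop; its upper end moves to the cleaner's +y (left). Frees the hood from about 0.2. Light friction (1.3 N at the tab), stays where pushed; cannot move while the hood is shut, and shutting the hood swings it back
- catch_tab (a point): middle of the catch's black finger tab, 16 (x) x 12 (y) x 32 (z), 30 above its pivot. The cowl's skirt, 12 in front of it, hides it while the hood is shut; with the hood at 0.25 the skirt's lower edge is 45 above this point, so fingers tilted 30 to 45 degrees get under it from the front or front right. Push it from its right side towards the cleaner's +y by some 20; free to its right
- basket_a_grip (a point): centre of the black sleeve (10 thick, 26 long) in the middle of the handle of a steel wire basket. Its x axis lies along the handle's crossbar (6 thick rod, 72 long, on two upright legs 82 apart), z up. The basket is 90 (along the crossbar) x 50 x 52 high, its floor 110 below this point; about 0.16 kg. Absent in some runs
- basket_b_grip (a point): centre of the black sleeve (10 thick, 26 long) in the middle of the handle of a steel wire basket. Its x axis lies along the handle's crossbar (6 thick rod, 72 long, on two upright legs 82 apart), z up. The basket is 90 (along the crossbar) x 50 x 52 high, its floor 110 below this point; about 0.16 kg. Absent in some runs
- basket_c_grip (a point): centre of the black sleeve (10 thick, 26 long) in the middle of the handle of a steel wire basket. Its x axis lies along the handle's crossbar (6 thick rod, 72 long, on two upright legs 82 apart), z up. The basket is 90 (along the crossbar) x 50 x 52 high, its floor 110 below this point; about 0.16 kg. Absent in some runs
- rack: drip rack fixed to the bench: white tray 120 x 310 with a steel rail 146 high at its rear (51 behind the peg seats) carrying three pairs of pegs. Origin under its middle; its -x axis is the way the pegs point (about towards the robot), +y to its left, z up. Keep clear of the monitor, 380 high, that stands some 80 behind it and reaches to the right rear of the cleaner
- pegs_left (a point): seat of the left pair of pegs: axis of a hung crossbar, 139 high (hung also anywhere from the tips back to the rail). Two 6 thick pegs 44 apart in the rack's y slope down from the rail to the rack's -x, tips turned up to 16 above and 22 in front of this point. A crossbar held along the rack's y comes in from the front over the tips, pegs under it between the handle's legs, and is lowered
- pegs_middle (a point): the same for the middle pair of pegs; pairs are 105 apart in the rack's y; axes as the rack's
- pegs_right (a point): the same for the right pair of pegs; pairs are 105 apart in the rack's y; axes as the rack's
- timer: bystander: white bench timer, 62x68x21 mm; origin under its centre
- carton_septa: bystander: small green carton, 50x75x28 mm; origin under its centre
- reagent_amber: bystander: amber glass bottle with black cap, 54 across and 105 high, in mm; origin under its centre
- pen_black: bystander: black-and-grey pen lying along y, 143 long and 10 thick, in mm; origin under its centre

How it is judged:
By the outcome, as a careful person would: the job done as asked, in the order asked, and still so for the second after the job is handed in, with the robot touching nothing.
Of basket_a, basket_b, basket_c only 2 to 3 are there at a start; the rules pass over those that are not, and their reading is None.
At some moment in a run one of basket_a, basket_b, basket_c may be knocked a few centimetres aside while the robot is not near it.
It also fails if it takes over 210 s, if anything falls off the work surface, if the arm or the gripper's body presses on something with over 40 N, if the wrist force passes 120 N, or if a joint passes its speed limit or range.

## Working session

There is one attempt and no reset: what is moved stays moved. The work goes in short steps, Python scripts to look and compute and a shell command to move; the robot and the scene stay as the last step left them, time stands still between calls to the robot, and variables do not carry over. Pictures are saved under pics/ and viewed, at most 14 in all, crops included, and the job is handed in when it is done.

```bash
mkdir -p pics; ls; cat > h.py <<'E'
import numpy as np, cv2
from rig import *
from scipy.spatial.transform import Rotation as R
def cam(n):
    c=read_camera(n); c['f']=192/np.tan(np.radians(c['fov_y'])/2); return c
def K(c): return np.array([[c['f'],0,c['cx']],[0,c['f'],c['cy']],[0,0,1.]])
def cloud(c):
    v,u=np.mgrid[0:384,0:512]; p=np.stack([u,v],-1).reshape(-1,1,2).astype(np.float64)
    s=cv2.undistortPoints(p,K(c),np.array([c['k1'],0,0,0,0.])).reshape(384,512,2)
    d=c['depth']; P=np.stack([s[...,0]*d,-s[...,1]*d,-d],-1)
    W=P@c['T'][:3,:3].T+c['T'][:3,3]; W[d==0]=np.nan; return W
def proj(c,pts):
    pts=np.atleast_2d(pts); q=(pts-c['T'][:3,3])@c['T'][:3,:3]; q=q*[1,-1,-1]
    x=q[:,:2]/q[:,2:]; r2=(x**2).sum(1,keepdims=True); return x*(1+c['k1']*r2)*c['f']+[c['cx'],c['cy']]
E
python3 - <<'E'
from h import *
np.set_printoptions(precision=3,suppress=True)
for n in ['scene','top','wrist']:
    c=cam(n); cv2.imwrite(f'pics/{n}0.png',c['color']); print(n,c['fov_y'],c['k1'],c['T'][:3,3],-c['T'][:3,2])
    if n!='wrist': 
        W=cloud(c)
        for t in ['cleaner','hood_handle','latch_knob','basket_a_grip','rack','timer','carton_septa','reagent_amber','pen_black','pegs_left']:
            for d in silhouettes(n,t)[:3]:
                if d['conf']>.3: 
                    m=d['pixels']; print(t,round(d['conf'],2),np.array(d['extent'])*[512,384,512,384],np.nanmedian(W[m],0),np.nanmin(W[m],0),np.nanmax(W[m],0))
o=observe(); print(o['ee_pos'],o['tcp_rot'],grip_depth,o['wrist_force'],o['time'])
E
python3 -c "
import cv2,numpy as np
a=cv2.imread('pics/scene0.png');b=cv2.imread('pics/top0.png')
cv2.imwrite('pics/s0.png',cv2.resize(a,(800,600)));cv2.imwrite('pics/t0.png',cv2.resize(b,(800,600)))"
```

```text
pics
scene 52.76600003691214 0.02864656812605115 [-0.167 -1.12   0.881] [ 0.473  0.703 -0.531]
cleaner 0.73 [213.811 182.362  31.386  43.507] [0.475 0.116 0.086] [ 0.1 -0.6 -0. ] [0.539 0.317 0.564]
hood_handle 0.64 [226.253 184.896  12.288   9.6  ] [ 0.45  -0.005  0.124] [ 0.11  -0.627  0.049] [0.488 0.112 0.554]
latch_knob 0.48 [204.39  169.306  17.613   9.216] [0.438 0.149 0.131] [0.417 0.09  0.021] [0.525 0.312 0.161]
rack 0.81 [296.294 236.659  50.586  93.312] [ 0.522 -0.347  0.007] [ 0.193 -0.655 -0.002] [ 0.643 -0.117  0.462]
timer 0.51 [214.989 223.066  20.992  13.094] [ 0.371 -0.058  0.02 ] [ 0.341 -0.085 -0.001] [0.417 0.01  0.026]
carton_septa 0.53 [176.947 185.011  12.493  15.206] [0.36  0.264 0.028] [0.338 0.235 0.   ] [0.391 0.33  0.035]
reagent_amber 0.9 [293.427 306.317  15.923  30.989] [ 0.341 -0.566  0.041] [ 0.325 -0.581 -0.004] [ 0.418 -0.513  0.107]
pegs_left 0.56 [294.758 235.392  53.504  93.581] [ 0.525 -0.344  0.008] [ 0.193 -0.687 -0.002] [ 0.701 -0.01   0.462]
top 51.03403637995573 -0.008531330867016292 [ 0.38  -0.094  1.415] [ 0.1   -0.022 -0.995]
cleaner 0
[... 725 characters left out ...]
018] [ 0.343 -0.087 -0.005] [ 0.406 -0.017  0.029]
carton_septa 0.89 [140.493 232.09   25.395  14.016] [0.366 0.274 0.028] [ 0.341  0.239 -0.002] [0.392 0.322 0.036]
carton_septa 0.59 [197.376 173.798  76.8    80.794] [0.56  0.069 0.166] [ 0.421 -0.054 -0.007] [0.722 0.232 0.176]
reagent_amber 0.62 [383.283 239.501  22.784  15.014] [ 0.355 -0.555  0.077] [ 0.33  -0.613 -0.006] [ 0.38  -0.535  0.11 ]
pen_black 0.46 [272.486 239.347  35.994   5.299] [ 0.354 -0.185  0.009] [ 0.349 -0.247  0.001] [ 0.359 -0.126  0.019]
wrist 62.04557179933945 -0.043929277324900755 [ 0.241 -0.609  0.384] [-0.284 -0.073 -0.956]
[ 0.163 -0.629  0.223] [ 0.992  0.127 -0.    -0.   ] 0.0187 [-0.463 -1.763  0.545] 1.15
```

View pics/s0.png

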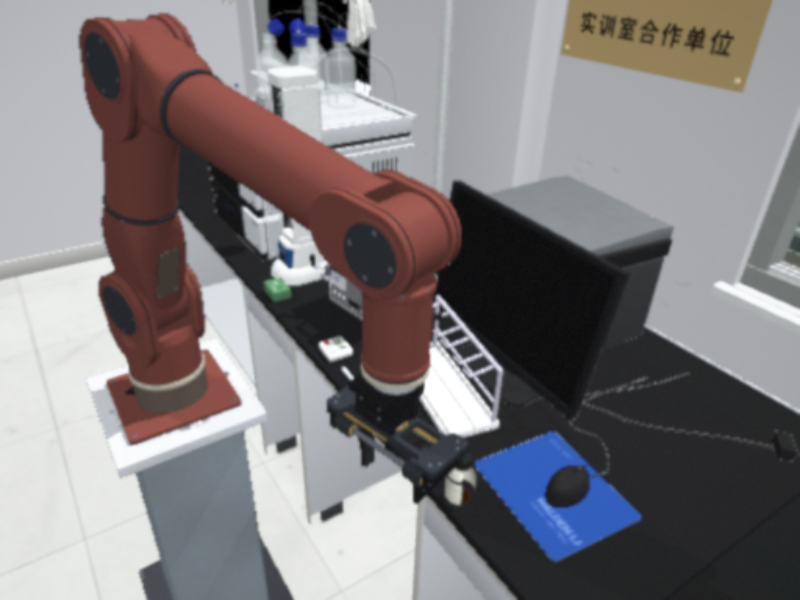

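View pics/t0.png

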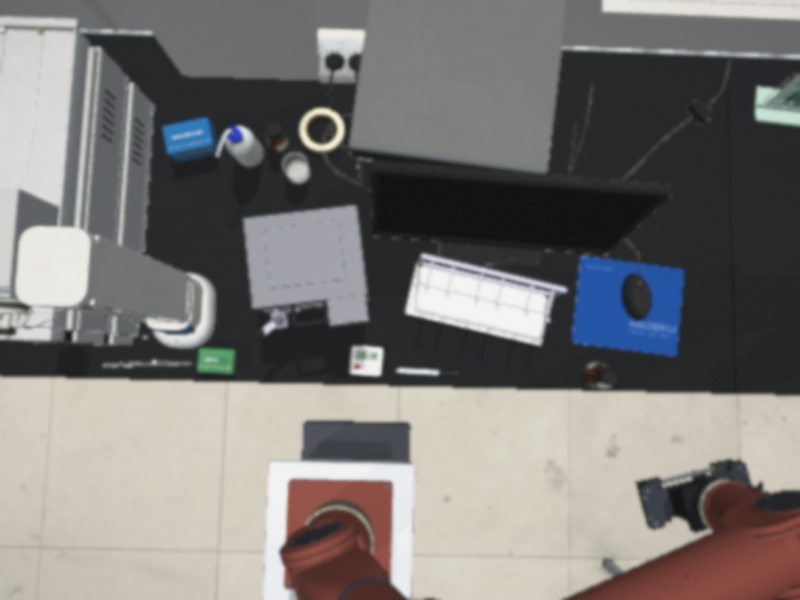

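```bash
python3 - <<'E'
from h import *
np.set_printoptions(precision=3,suppress=True)
c=cam('top');W=cloud(c)
X,Y,Z=W[...,0],W[...,1],W[...,2]
m=(Z>.158)&(Z<.175)&(X>.44)&(X<.75)&(Y>-.08)&(Y<.25)
m=cv2.morphologyEx(m.astype(np.uint8),cv2.MORPH_OPEN,np.ones((3,3)))>0
r=cv2.minAreaRect((W[m][:,:2]*1000).astype(np.float32)); print(r,cv2.boxPoints(r),np.median(Z[m]))
m=(Z>.135)&(Z<.165)&(X>.45)&(X<.65)&(Y>-.5)&(Y<-.1); 
r=cv2.minAreaRect((W[m][:,:2]*1000).astype(np.float32)); print('rail',r,cv2.boxPoints(r),m.sum())
m=(Z>-.004)&(Z<.02)&(c['color'].min(-1)>150)&(X>.4)&(X<.65)&(Y>-.5)&(Y<-.1);
r=cv2.minAreaRect((W[m][:,:2]*1000).astype(np.float32)); print('tray',r,cv2.boxPoints(r),m.sum())
a=c['color'][110:240,140:400]; cv2.imwrite('pics/t1.png',cv2.resize(a,None,fx=3,fy=3,interpolation=2))
E
```

```text
((556.0665283203125, 70.72200012207031), (235.37648010253906, 228.7562255859375), 8.5364351272583) [[422.704 166.364]
 [456.66  -59.858]
 [689.429 -24.92 ]
 [655.473 201.302]] 0.16683182787359008
rail ((562.8258666992188, -326.7986755371094), (334.3165588378906, 181.69825744628906), 86.0660629272461) [[ 460.723 -487.33 ]
 [ 641.993 -499.796]
 [ 664.929 -166.267]
 [ 483.659 -153.801]] 731
tray ((519.929931640625, -308.55224609375), (330.8603820800781, 143.65293884277344), 78.1595230102539) [[ 415.688 -455.725]
 [ 556.284 -485.2  ]
 [ 624.172 -161.38 ]
 [ 483.576 -131.904]] 2750
```

View pics/t1.png

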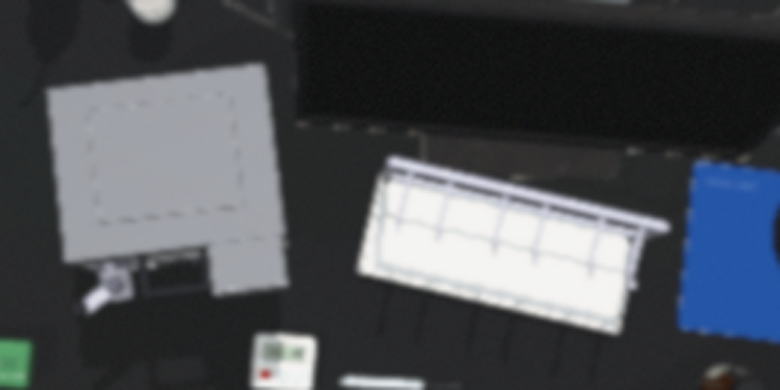

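```bash

python3 -m jog '{"linear":[[0,0,-0.04],[0.02,-0.02,-0.03],[0.032,-0.024,-0.02],[0.032,-0.024,-0.02],[0.032,-0.024,-0.02]],"twist":[[0,0,7.6],[0,0,0],[0,0,0],[0,0,0],[0,0,0]],"grip":[100,100,100,100,100]}' >/dev/null
python3 -m jog '{"linear":[[0.035,-0.025,-0.01],[0.035,-0.025,-0.01],[0.035,-0.025,0],[0.035,-0.025,0],[0.035,-0.025,0]],"twist":[[0,0,0],[0,0,0],[0,0,0],[0,0,0],[0,0,0]],"grip":[100,100,100,100,100]}' >/dev/null
python3 -m jog '{"linear":[[0.02,-0.04,0],[0.006,-0.043,0],[0.003,-0.043,0],[0,-0.043,0],[0,-0.043,0]],"twist":[[0,0,0],[0,0,0],[0,0,0],[0,0,0],[0,0,0]],"grip":[100,100,100,100,100]}' >/dev/null
python3 -m jog '{"linear":[[0,-0.043,0],[0,-0.043,0],[0,-0.043,0],[0,-0.043,0],[0,-0.04,0]],"twist":[[0,0,0],[0,0,0],[0,0,0],[0,0,0],[0,0,0]],"grip":[100,100,100,100,100]}'
python3 - <<'E'
from h import *
np.set_printoptions(precision=4,suppress=True)
c=cam('wrist');W=cloud(c); cv2.imwrite('pics/w1.png',cv2.resize(c['color'],(800,600)))
for t in ['latch_knob','hood_handle','hood']:
    for d in silhouettes('wrist',t)[:2]:
        m=d['pixels'];print(t,d['conf'],np.array(d['extent'])*[800,600,800,600],np.nanmedian(W[m],0))
c=cam('top'); 
def rp(u,v,z):
    s=cv2.undistortPoints(np.array([[[u,v]]],float),K(c),np.array([c['k1'],0,0,0,0.]))[0,0]
    d=c['T'][:3,:3]@[s[0],-s[1],-1]; o=c['T'][:3,3]; return o+d*(z-o[2])/d[2]
for p in [(47,90),(265,65),(65,262),(210,245),(287,237),(290,290),(212,297)]: print('hood',rp(140+p[0]/3,110+p[1]/3,.165))
for p in [(385,170),(645,228),(622,332),(358,272)]: print('tray',rp(140+p[0]/3,110+p[1]/3,.01))
for p in [(390,160),(668,228)]: print('rail',rp(140+p[0]/3,110+p[1]/3,.146))
E
```

```text
time: 3.2
ee_pos: [0.4027, 0.0479, 0.3728]
tcp_rot: [0.998, 0.061, 0.0, 0.0]
wrist_force: [1.2, -0.1, 0.4]
gripper_width: 0.0869
finger_force: 0.0
latch_knob 0.73 [276.32 192.12  73.28  66.12] [0.4428 0.144  0.1289]
hood_handle 0.64 [387.68 107.04 335.28 210.3 ] [0.5277 0.0552 0.1654]
hood 0.89 [384.56 111.18 336.24 214.2 ] [0.5276 0.0552 0.1654]
hood 0.71 [279.76 190.08  68.32  71.7 ] [0.4439 0.1424 0.1291]
hood [0.6526 0.2009 0.165 ]
hood [ 0.6864 -0.0263  0.165 ]
hood [0.4725 0.1733 0.165 ]
hood [0.4943 0.0245 0.165 ]
hood [ 0.5049 -0.055   0.165 ]
hood [ 0.4498 -0.0598  0.165 ]
hood [0.4404 0.0204 0.165 ]
tray [ 0.6028 -0.163   0.01  ]
tray [ 0.5428 -0.4713  0.01  ]
tray [ 0.4198 -0.4444  0.01  ]
tray [ 0.4816 -0.1342  0.01  ]
rail [ 0.5922 -0.1614  0.146 ]
rail [ 0.5277 -0.4594  0.146 ]
```

View pics/w1.png

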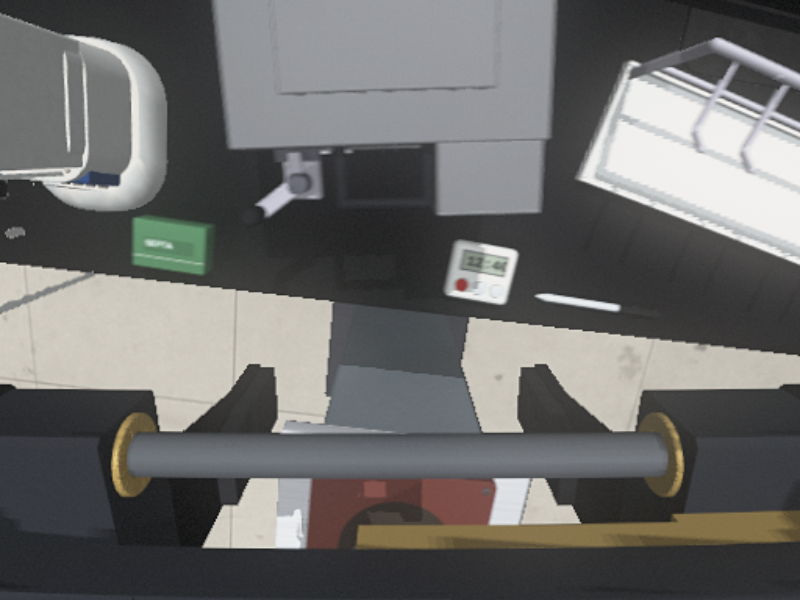

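```bash
cat >> h.py <<'E'
def rp(c,u,v,z):
    s=cv2.undistortPoints(np.array([[[u,v]]],float),K(c),np.array([c['k1'],0,0,0,0.]))[0,0]
    d=c['T'][:3,:3]@[s[0],-s[1],-1]; o=c['T'][:3,3]; return o+d*(z-o[2])/d[2]
YC=np.radians(8.5); C0=np.array([.579,.0732,0]); RC=R.from_euler('z',YC)
def c2w(p): return RC.apply(p)+C0
def w2c(p): return RC.inv().apply(np.asarray(p)-C0)
def delta(p):  # tool-frame shift to bring TCP to world p
    o=observe(); return R.from_quat(o['tcp_rot']).inv().apply(np.asarray(p)-o['ee_pos'])
E
python3 - <<'E'
from h import *
np.set_printoptions(precision=4,suppress=True)
c=cam('wrist');W=cloud(c);k=512/800
for n,u,v in [('knob',258,215),('knob',252,217),('knob',262,212),('arm',275,200),('piv',300,183),('base',310,192),('bar',385,202),('barL',345,202),('barR',430,202),('bar',385,195),('bar',385,207),('bar',385,185),('hoodfrontL',228,148),('hoodR',551,138),('cowlL',437,212),('cowlR',541,212)]:
    p=W[int(v*k),int(u*k)]; print(n,p,w2c(p))
a=c['color'][60:160,130:360]; a=cv2.convertScaleAbs(a,alpha=2,beta=20);cv2.imwrite('pics/w2.png',cv2.resize(a,None,fx=3.4,fy=3.4,interpolation=2))
E
```

```text
knob [0.4296 0.1539 0.1544] [-0.1358  0.1019  0.1544]
knob [0.4285 0.1574 0.1587] [-0.1364  0.1056  0.1587]
knob [0.4308 0.1543 0.1441] [-0.1346  0.1021  0.1441]
arm [0.4385 0.1478 0.1268] [-0.1279  0.0946  0.1268]
piv [0.4546 0.1279 0.1313] [-0.1149  0.0725  0.1313]
base [0.4474 0.124  0.1071] [-0.1226  0.0697  0.1071]
bar [0.45   0.06   0.1536] [-0.1295  0.006   0.1536]
barL [0.4462 0.0905 0.1516] [-0.1288  0.0367  0.1516]
barR [0.454  0.0262 0.1524] [-0.1305 -0.028   0.1524]
bar [0.4446 0.063  0.0007] [-0.1345  0.0098  0.0007]
bar [0.4467 0.0596 0.1548] [-0.1329  0.0061  0.1548]
bar [ 0.4539  0.0642 -0.0026] [-0.125   0.0096 -0.0026]
hoodfrontL [ 0.4726  0.2297 -0.0006] [-0.0821  0.1705 -0.0006]
hoodR [ 0.5217 -0.099  -0.0019] [-0.0822 -0.1618 -0.0019]
cowlL [0.4488 0.0216 0.1637] [-0.1365 -0.0318  0.1637]
cowlR [ 0.447  -0.1042 -0.0021] [-0.1567 -0.1559 -0.0021]
```

View pics/w2.png

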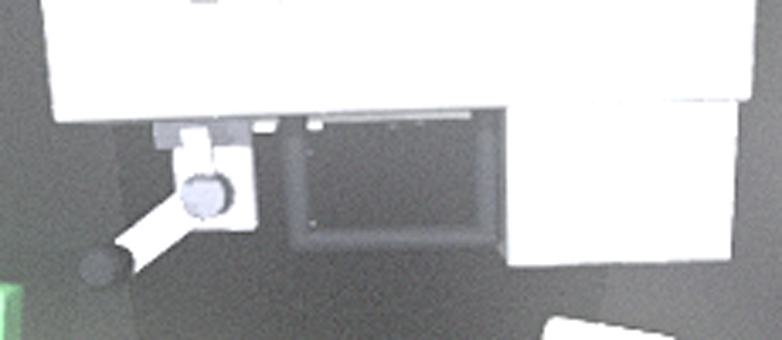

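```bash
python3 - <<'E'
from h import *
np.set_printoptions(precision=4,suppress=True)
c=cam('wrist');W=cloud(c)
f=lambda u,v,z:rp(c,130+u/3.4,60+v/3.4,z)
k=f(103,266,.158);p=f(207,195,.133);b=f(393,240,.153); cl=f(508,266,.164);cr=f(730,262,.164);fl=f(55,120,.165);fr=f(750,100,.165)
for n,q in zip(['knob','piv','bar','cowlL','cowlR','fl','fr'],[k,p,b,cl,cr,fl,fr]): print(n,q,w2c(q))
print(np.linalg.norm((k-p)[:2]),W[132:144,155:166,2].max())
o=observe();print(o['ee_pos'],o['joint_positions'])
E
```

```text
knob [0.4282 0.158  0.158 ] [-0.1366  0.1062  0.158 ]
piv [0.4543 0.1285 0.133 ] [-0.1152  0.0731  0.133 ]
bar [0.4481 0.0598 0.153 ] [-0.1314  0.0061  0.153 ]
cowlL [0.4452 0.0202 0.164 ] [-0.1402 -0.0327  0.164 ]
cowlR [ 0.4557 -0.0543  0.164 ] [-0.1408 -0.1079  0.164 ]
fl [0.4749 0.1737 0.165 ] [-0.0881  0.1147  0.165 ]
fr [ 0.508  -0.0503  0.165 ] [-0.0885 -0.1116  0.165 ]
0.03941369653619058 0.15941191535668087
[0.4035 0.0445 0.3725] [ 0.4869 -0.2098 -0.5706  1.7116 -0.113   1.6074 -1.5295]
```

```bash
sed -i 's/C0=np.array(\[.579,.0732,0\])/C0=np.array([.5808,.075,0])/' h.py
python3 -m jog '{"linear":[[0.012,-0.036,0.02],[0.012,-0.036,0.02],[0.014,-0.038,0.02],[0,0,0.04],[0,0,0.04]],"twist":[[0,0,0],[0,0,0],[0,0,0],[0,0,0],[0,0,0]],"grip":[45,45,45,45,45]}' >/dev/null
python3 -m jog '{"linear":[[0,0,0.03],[0,0,0],[0,0,0]],"twist":[[0,0,0],[0,0,0],[0,0,0]],"grip":[45,45,45]}'
python3 - <<'E'
from h import *
np.set_printoptions(precision=4,suppress=True)
print(delta([.428,.158,.135]))
c=cam('wrist');cv2.imwrite('pics/w3.png',c['color'])
E
```

```text
time: 4.35
ee_pos: [0.4282, 0.159, 0.2032]
tcp_rot: [0.998, 0.06, -0.0, -0.0]
wrist_force: [-0.6, 1.1, 1.3]
gripper_width: 0.0398
finger_force: 0.0
[-0.0003  0.001   0.0682]
```

View pics/w3.png

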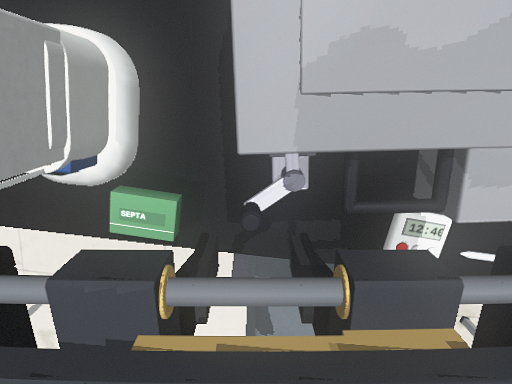

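```bash

python3 -m jog '{"linear":[[0,0.001,0.034],[0,0,0.034],[0,0,0],[0,0,0],[0,0,0]],"twist":[[0,0,0],[0,0,0],[0,0,0],[0,0,0],[0,0,0]],"grip":[45,45,45,0,0]}'
python3 -m jog '{"linear":[[0,0,0],[0,0,0],[-0.004,0.0035,0],[-0.004,0.0035,0],[-0.003,0.0045,0]],"twist":[[0,0,0],[0,0,0],[0,0,0],[0,0,0],[0,0,0]],"grip":[0,0,0,0,0]}'
python3 -m jog '{"linear":[[-0.003,0.0045,0],[-0.0015,0.005,0],[-0.0015,0.005,0],[0,0.0055,0],[0,0.0055,0]],"twist":[[0,0,0],[0,0,0],[0,0,0],[0,0,0],[0,0,0]],"grip":[0,0,0,0,0]}'
python3 -m jog '{"linear":[[0.0013,0.0052,0],[0.0013,0.0052,0],[0,0,0],[0,0,0]],"twist":[[0,0,0],[0,0,0],[0,0,0],[0,0,0]],"grip":[0,0,0,0]}'
```

```text
time: 4.9
ee_pos: [0.4295, 0.1591, 0.137]
tcp_rot: [0.998, 0.06, 0.002, -0.0]
wrist_force: [0.1, 0.7, 0.3]
gripper_width: 0.0299
finger_force: 0.0
time: 5.4
ee_pos: [0.4183, 0.15, 0.1362]
tcp_rot: [0.998, 0.062, 0.001, -0.002]
wrist_force: [-6.7, 13.5, 6.1]
gripper_width: 0.0148
finger_force: 30.0
time: 5.9
ee_pos: [0.4144, 0.1226, 0.1357]
tcp_rot: [0.998, 0.062, -0.001, -0.001]
wrist_force: [-7.1, 7.5, 6.4]
gripper_width: 0.0146
finger_force: 30.0
time: 6.3
ee_pos: [0.4185, 0.1122, 0.1355]
tcp_rot: [0.998, 0.062, -0.001, -0.001]
wrist_force: [-7.6, 7.6, 6.5]
gripper_width: 0.0149
finger_force: 30.0
```

```bash

python3 -m jog '{"linear":[[0,0,0],[0,0,0],[0,0,-0.025],[0,0,-0.045],[0.011,0.028,-0.01]],"twist":[[0,0,0],[0,0,0],[0,0,0],[0,0,0],[0,0,0]],"grip":[45,45,45,45,45]}'
python3 -m jog '{"linear":[[0.012,0.028,0],[0,0,0],[0,0,0],[0,0,0],[0,0,0]],"twist":[[0,0,8],[0,0,8.1],[0,0,8.1],[0,0,8.1],[0,0,8.1]],"grip":[45,45,45,45,45]}'
python3 -m jog '{"linear":[[0,0,0],[0,0,0],[0,0,0],[0,0,0],[0,0,0]],"twist":[[0,0,8],[0,0,8.1],[0,0,8.1],[0,0,8.1],[0,0,8]],"grip":[45,45,45,45,45]}'
python3 -m jog '{"linear":[[0,0,0],[0,0,0]],"twist":[[0,0,8],[0,0,0]],"grip":[45,45]}'
python3 - <<'E'
from h import *
np.set_printoptions(precision=4,suppress=True)
print(delta([.4481,.0598,.130]),observe()['joint_positions'],R.from_quat(observe()['tcp_rot']).as_matrix())
c=cam('wrist');W=cloud(c);cv2.imwrite('pics/w4.png',c['color'])
for d in silhouettes('wrist','latch_knob')[:1]: print(d['conf'],np.nanmedian(W[d['pixels']],0))
E
```

```text
time: 6.8
ee_pos: [0.435, 0.0865, 0.2195]
tcp_rot: [0.998, 0.063, 0.003, 0.0]
wrist_force: [0.3, 0.2, 0.1]
gripper_width: 0.0378
finger_force: 0.0
time: 7.3
ee_pos: [0.4493, 0.0566, 0.2151]
tcp_rot: [0.957, -0.291, 0.0, 0.0]
wrist_force: [0.2, 0.1, 0.2]
gripper_width: 0.0393
finger_force: 0.0
time: 7.8
ee_pos: [0.4449, 0.0557, 0.2261]
tcp_rot: [0.88, -0.475, 0.007, -0.009]
wrist_force: [-0.1, -0.3, 1.5]
gripper_width: 0.0394
finger_force: 0.0
time: 8.0
ee_pos: [0.4439, 0.0525, 0.2294]
tcp_rot: [0.86, -0.51, 0.01, -0.011]
wrist_force: [0.3, -0.4, 0.6]
gripper_width: 0.0394
finger_force: 0.0
[-0.005  -0.0044  0.0995] [ 1.1575 -0.1729 -1.2148  1.8953 -0.1761  1.2831 -2.6486] [[ 0.479  -0.8774  0.0274]
 [-0.8778 -0.4789  0.0083]
 [ 0.0059 -0.0281 -0.9996]]
0.65 [0.4266 0.1131 0.1284]
```

View pics/w4.png

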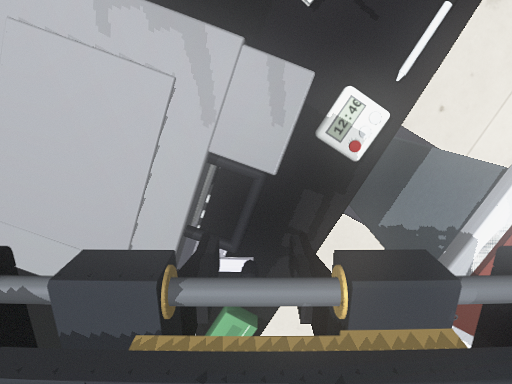

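```bash

for i in 1; do
python3 -m jog '{"linear":[[0,0,0],[0,0,0],[0,0,0],[0,0,0],[0,0,0]],"twist":[[0,0,-8],[0,0,-8],[0,0,-8],[0,0,-8],[0,0,-8]],"grip":[45,45,45,45,45]}' >/dev/null
python3 -m jog '{"linear":[[0,0,0],[0,0,0],[0,0,0],[0,0,0],[0,0,0]],"twist":[[0,0,-8],[0,0,-8],[0,0,-8],[0,0,-8],[0,0,-8]],"grip":[45,45,45,45,45]}' >/dev/null
python3 -m jog '{"linear":[[0,0,0],[0,0,0],[0,0,0],[0,0,0],[0,0,0]],"twist":[[0,0,-8],[0,0,-8],[0,0,-8],[0,0,-8],[0,0,-8]],"grip":[45,45,45,45,45]}' >/dev/null
python3 -m jog '{"linear":[[0,0,0],[0,0,0],[0,0,0],[0,0,0],[0,0,0]],"twist":[[0,0,-8],[0,0,-8],[0,0,-8],[0,0,-8],[0,0,-8]],"grip":[45,45,45,45,45]}' 
done
cat >> h.py <<'E'
def want(tx,tz):  # rotation matrix with given tool z and (approx) tool x, world
    z=np.array(tz,float);z/=np.linalg.norm(z);x=np.array(tx,float);x-=z*(x@z);x/=np.linalg.norm(x);return np.c_[x,np.cross(z,x),z]
def turn(M): # rotvec (deg, tool axes) to reach orientation M
    o=observe(); return np.degrees((R.from_quat(o['tcp_rot']).inv()*R.from_matrix(M)).as_rotvec())
EX=RC.as_matrix()[:,0];EY=RC.as_matrix()[:,1]
E
python3 - <<'E'
from h import *
np.set_printoptions(precision=4,suppress=True)
print(turn(want(EY,[0,0,-1])),delta([.4481,.0598,.130]),observe()['joint_positions'])
E
```

```text
time: 10.1
ee_pos: [0.4433, 0.0566, 0.2284]
tcp_rot: [0.645, 0.764, 0.013, 0.006]
wrist_force: [-0.2, 0.3, -0.8]
gripper_width: 0.0394
finger_force: 0.0
[ 1.5315 -0.4422  1.1549] [0.0017 0.0026 0.0986] [ 0.7654 -0.1027 -0.9057  1.9033 -0.093   1.2764  0.0556]
```

```bash

python3 -m jog '{"linear":[[0.0017,0.0026,0.02],[0,0,0.03],[0,0,0.02],[0,0,0.028],[0,0,0]],"twist":[[1.5,-0.4,1.2],[0,0,0],[0,0,0],[0,0,0],[0,0,0]],"grip":[30,30,30,30,30]}'
python3 -m jog '{"linear":[[0,0,0],[0,0,0],[0,0,0],[0,0,0]],"twist":[[0,0,0],[0,0,0],[0,0,0],[0,0,0]],"grip":[30,0,0,0]}'
python3 - <<'E'
from h import *
np.set_printoptions(precision=4,suppress=True)
print(turn(want(EY,[0,0,-1])),delta([.4481,.0598,.130]),observe()['ee_pos'])
E
```

```text
time: 10.6
ee_pos: [0.444, 0.0588, 0.1276]
tcp_rot: [0.655, 0.755, -0.001, -0.002]
wrist_force: [-0.8, 0.4, -0.1]
gripper_width: 0.0266
finger_force: 0.0
time: 11.0
ee_pos: [0.4488, 0.058, 0.1324]
tcp_rot: [0.657, 0.754, 0.003, 0.002]
wrist_force: [18.2, 3.1, -7.8]
gripper_width: 0.0096
finger_force: 9.1
[ 0.4154 -0.0007 -0.6515] [ 0.0019 -0.0005  0.0024] [0.4488 0.058  0.1324]
```

```bash

python3 -m jog '{"linear":[[0,0.004,0],[0,0.001,-0.0055],[0,0.001,-0.0055],[0,0.0025,-0.011],[0,0.003,-0.011]],"twist":[[0,0,0],[0,0,0],[0,0,0],[0,0,0],[0,0,0]],"grip":[0,0,0,0,0]}'
python3 -m jog '{"linear":[[0,0.0036,-0.0107],[0,0.0042,-0.0106],[0,0.001,-0.002],[0,0,0]],"twist":[[0,0,0],[0,0,0],[0,0,0],[0,0,0]],"grip":[0,0,0,0]}'

```

```text
time: 11.5
ee_pos: [0.456, 0.059, 0.164]
tcp_rot: [0.657, 0.754, -0.001, -0.001]
wrist_force: [-6.1, 0.9, -4.2]
gripper_width: 0.009
finger_force: 30.0
time: 11.9
ee_pos: [0.4644, 0.0603, 0.1878]
tcp_rot: [0.657, 0.754, -0.001, -0.001]
wrist_force: [-15.0, -0.6, 6.7]
gripper_width: 0.0088
finger_force: 30.0
```

```bash

python3 -m jog '{"linear":[[0,0,0],[0,0,0],[0,0,-0.02],[0,0,-0.04],[0,0,-0.04]],"twist":[[0,0,0],[0,0,0],[0,0,0],[0,0,0],[0,0,0]],"grip":[30,30,30,30,30]}'
python3 -m jog '{"linear":[[0,0,0],[0,0,0],[0,0,0],[0,0,0],[0,0,0]],"twist":[[0,0,-8.2],[0,0,-8.2],[0,0,-8.2],[0,0,-8.2],[0,0,-8.2]],"grip":[30,30,0,0,0]}' >/dev/null
python3 -m jog '{"linear":[[0,0,0],[0,0,0],[0,0,0],[0,0,0],[0,0,0]],"twist":[[0,0,-8.2],[0,0,-8.2],[0,0,-8.2],[0,0,-8.2],[0,0,-8.2]],"grip":[0,0,0,0,0]}' >/dev/null
python3 -m jog '{"linear":[[0,0,0],[0,0,0],[0,0,0],[0,0,0],[0,0,0]],"twist":[[0,0,-8.2],[0,-8,0],[0,-8,0],[0,-8,0],[0,-8,0]],"grip":[0,0,0,0,0]}'
python3 - <<'E'
from h import *
np.set_printoptions(precision=3,suppress=True)
print(R.from_quat(observe()['tcp_rot']).as_matrix(),observe()['joint_positions'])
for n in ['scene','wrist','top']:
    c=cam(n);W=cloud(c);cv2.imwrite(f'pics/v_{n}.png',c['color'])
    for t in ['catch_tab','catch']:
      for d in silhouettes(n,t)[:2]: print(n,t,d['conf'],np.array(d['extent'])*[512,384,512,384],np.nanmedian(W[d['pixels']],0))
E
python3 -c "
import cv2,numpy as np
a=cv2.imread('pics/v_scene.png')[130:250,170:330];b=cv2.imread('pics/v_wrist.png')
cv2.imwrite('pics/v1.png',np.vstack([cv2.resize(a,(400,300),interpolation=2),cv2.resize(b,(400,300))]))"
```

```text
time: 12.4
ee_pos: [0.4666, 0.0602, 0.2894]
tcp_rot: [0.657, 0.754, 0.001, 0.001]
wrist_force: [1.8, -0.7, 0.6]
gripper_width: 0.0256
finger_force: 0.0
time: 13.9
ee_pos: [0.4664, 0.0546, 0.2934]
tcp_rot: [-0.065, 0.982, 0.0, 0.18]
wrist_force: [-0.5, -0.1, 0.1]
gripper_width: 0.0006
finger_force: 0.0
[[-0.927 -0.128  0.353]
 [-0.128  0.992  0.024]
 [-0.353 -0.023 -0.935]] [ 0.445 -0.363 -0.525  2.021 -0.196  1.08   1.68 ]
scene catch_tab 0.68 [234.598 188.736  11.213  20.89 ] [ 0.47  -0.015  0.098]
scene catch 0.57 [232.806 189.504  10.394  10.214] [ 0.47  -0.016  0.097]
scene catch 0.49 [244.685 166.234  68.198  40.282] [0.541 0.005 0.19 ]
wrist catch_tab 0.97 [186.368 106.714  30.106  19.392] [ 0.464 -0.011  0.107]
wrist catch 0.57 [185.958 104.717  30.925  17.818] [ 0.464 -0.011  0.106]
wrist catch 0.23 [318.976 166.656  22.579  16.512] [0.519 0.132 0.087]
```

View pics/v1.png

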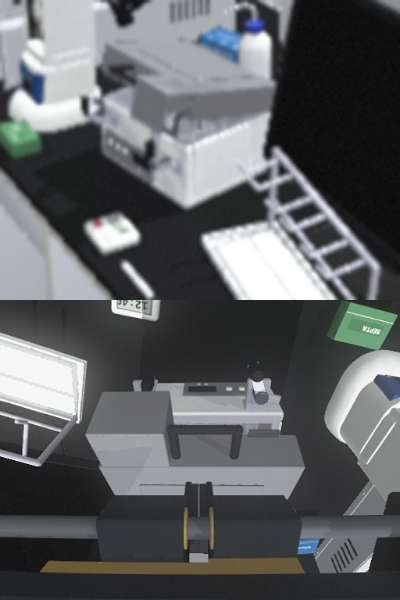

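```bash
python3 - <<'E'
from h import *
np.set_printoptions(precision=4,suppress=True)
P=c2w([-.22,-.101,.22]);print(P,delta(P))
E
python3 -m jog '{"linear":[[0.04,-0.02,0],[0.03,-0.03,0],[0.02,-0.04,0],[0.01,-0.04,0.01],[0,-0.02,0.02]],"twist":[[0,0,0],[0,0,0],[0,-5,0],[0,-8,0],[0,-8,0]],"grip":[0,0,0,0,0]}'
python3 -m jog '{"linear":[[0,0,0],[0,0,0]],"twist":[[0,-8,0],[0,0,0]],"grip":[0,0]}'
python3 - <<'E'
from h import *
np.set_printoptions(precision=4,suppress=True)
o=observe();M=want(-EX*.643-np.array([0,0,.766]),EX*.766-np.array([0,0,.643]))
print(o['ee_pos'],o['joint_positions'],turn(M))
for q in [[-.1736,-.101,.14],[-.12,-.101,.095]]:
    P=c2w(q); print(P,M.T@(P-o['ee_pos']),w2c(o['ee_pos']))
E
```

```text
[ 0.3781 -0.0574  0.22  ] [ 0.1212 -0.0993  0.0329]
time: 14.85
ee_pos: [0.4825, -0.0367, 0.2269]
tcp_rot: [-0.066, 0.961, 0.016, 0.268]
wrist_force: [0.7, -2.6, 0.2]
gripper_width: 0.0008
finger_force: 0.0
time: 15.05
ee_pos: [0.4924, -0.0243, 0.2134]
tcp_rot: [-0.073, 0.95, 0.036, 0.3]
wrist_force: [-0.7, 0.3, -0.6]
gripper_width: 0.0003
finger_force: 0.0
[ 0.4924 -0.0243  0.2134] [ 0.4754 -0.3793 -0.3129  2.3121 -0.5183  0.662   2.2005] [  1.4998 -14.8446  -0.3985]
[ 0.424  -0.0506  0.14  ] [ 0.1022 -0.0159 -0.0076] [-0.1021 -0.0851  0.2134]
[ 0.477  -0.0426  0.095 ] [ 0.1022 -0.0159  0.0624] [-0.1021 -0.0851  0.2134]
```

```bash

python3 -m jog '{"linear":[[-0.02,0,-0.03],[-0.02,-0.03,-0.03],[0,-0.04,0],[0,-0.04,0],[0,-0.03,0]],"twist":[[0,0,0],[0,0,8.2],[0,0,8.2],[0,0,8.2],[0,0,8.2]],"grip":[0,0,0,0,0]}'
python3 -m jog '{"linear":[[0,0,0],[0,0,0],[0,0,0],[0,0,0],[0,0,0]],"twist":[[0,0,8.2],[0,0,8.2],[0,0,8.2],[0,0,8.2],[0,0,8.2]],"grip":[0,0,0,0,0]}' >/dev/null
python3 -m jog '{"linear":[[0,0,0],[0,0,0],[0,0,0],[0,0,0],[0,0,0]],"twist":[[0,0,8.2],[0,0,8.2],[0,0,8.2],[0,0,8.2],[0,0,8.2]],"grip":[0,0,0,0,0]}' 
python3 - <<'E'
from h import *
np.set_printoptions(precision=4,suppress=True)
o=observe();h=(EX+EY)*.7071;k=np.array([0,0,1.]);M=want(h*.5+k*.866,h*.866-k*.5)
print(o['ee_pos'],o['joint_positions'],turn(M),w2c(o['ee_pos']),R.from_quat(o['tcp_rot']).as_matrix())
E
```

```text
time: 15.55
ee_pos: [0.5, -0.1661, 0.266]
tcp_rot: [0.198, 0.934, 0.117, 0.274]
wrist_force: [-0.1, 0.3, 0.4]
gripper_width: 0.0008
finger_force: 0.0
time: 16.55
ee_pos: [0.4999, -0.1636, 0.2655]
tcp_rot: [0.762, 0.575, 0.269, 0.129]
wrist_force: [0.8, 0.0, 0.4]
gripper_width: 0.0005
finger_force: 0.0
[ 0.4999 -0.1636  0.2655] [ 0.7332 -0.2558 -0.2051  2.1204 -0.5822  0.8763  0.5336] [14.1137 36.9672 31.4382] [-0.1153 -0.224   0.2655] [[ 0.1948  0.807   0.5575]
 [ 0.9455 -0.3057  0.1122]
 [ 0.261   0.5053 -0.8225]]
```

```bash

python3 -m jog '{"linear":[[0,0,0],[0,0,0],[0,0,0],[0,0,0],[0,0,0]],"twist":[[2,5.3,4.5],[2,5.3,4.5],[2,5.3,4.5],[2,5.3,4.5],[2,5.3,4.5]],"grip":[0,0,0,0,0]}' >/dev/null
python3 -m jog '{"linear":[[0,0,0],[0,0,0],[0,0,0]],"twist":[[2,5.3,4.5],[2,5.3,4.5],[0,0,0]],"grip":[0,0,0]}' 
cat >> h.py <<'E'
kz=np.array([0,0,1.]); hz=(EX+EY)*.7071; MT=want(hz*.5+kz*.866,hz*.866-kz*.5)
E
python3 - <<'E'
from h import *
np.set_printoptions(precision=4,suppress=True)
o=observe()
print(o['ee_pos'],o['joint_positions'],turn(MT),w2c(o['ee_pos']))
for q in [[-.177,-.133,.20],[-.177,-.133,.132],[-.128,-.084,.092]]: print(delta(c2w(q)))
c=cam('wrist');cv2.imwrite('pics/w5.png',c['color']);W=cloud(c)
for t in ['catch_tab']:
      for d in silhouettes('wrist',t)[:2]: m=d['pixels'];print(t,d['conf'],np.nanmedian(W[m],0),w2c(W[m][~np.isnan(W[m][:,0])]).min(0),w2c(W[m][~np.isnan(W[m][:,0])]).max(0))
E
```

```text
time: 17.35
ee_pos: [0.4987, -0.1643, 0.2623]
tcp_rot: [0.772, 0.39, 0.446, -0.229]
wrist_force: [-0.1, -0.2, -0.0]
gripper_width: 0.0005
finger_force: 0.0
[ 0.4987 -0.1643  0.2623] [ 0.8344  0.2143  0.0261  1.9368 -1.0201  1.4673  0.606 ] [-0.4215 -0.2222 -0.1763] [-0.1166 -0.2245  0.2623]
[-0.0435 -0.1069  0.0509]
[-0.1025 -0.1065  0.0846]
[-0.1028 -0.1059  0.1646]
catch_tab 0.58 [ 0.4733 -0.0167  0.1206] [-0.17   -0.2382 -0.0019] [-0.0885  0.0118  0.3321]
```

View pics/w5.png

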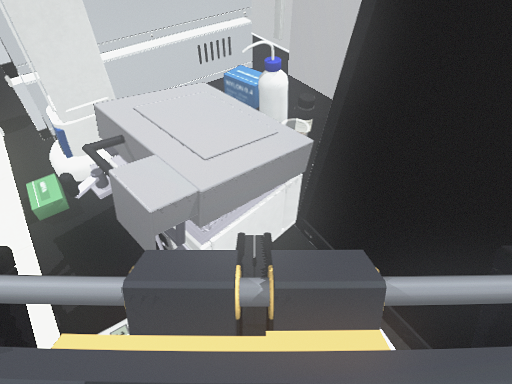

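```bash

python3 -m jog '{"linear":[[-0.0145,-0.0355,0.017],[-0.0145,-0.0355,0.017],[-0.0145,-0.0355,0.017],[-0.03,0,0.017],[-0.029,0,0.017]],"twist":[[0,0,0],[0,0,0],[0,0,0],[0,0,0],[0,0,0]],"grip":[0,0,0,0,0]}' 
python3 -m jog '{"linear":[[0,0,0],[0,0,0]],"twist":[[0,0,0],[0,0,0]],"grip":[0,0]}' 
python3 - <<'E'
from h import *
np.set_printoptions(precision=4,suppress=True)
o=observe()
print(o['ee_pos'],o['joint_positions'],turn(MT),w2c(o['ee_pos']))
for q in [[-.177,-.133,.132],[-.128,-.084,.092]]: print(delta(c2w(q)))
c=cam('wrist');cv2.imwrite('pics/w6.png',cv2.resize(c['color'][60:310,80:400],None,fx=2.2,fy=2.2));W=cloud(c)
for t in ['catch_tab']:
      for d in silhouettes('wrist',t)[:2]: m=d['pixels'];q=w2c(W[m][~np.isnan(W[m][:,0])]);print(t,d['conf'],np.array(d['extent'])*[512,384,512,384],np.percentile(q,[10,50,90],axis=0))
E
```

```text
time: 17.95
ee_pos: [0.4281, -0.0814, 0.1338]
tcp_rot: [0.77, 0.395, 0.448, -0.223]
wrist_force: [0.6, -0.9, 0.1]
gripper_width: 0.0007
finger_force: 0.0
time: 18.15
ee_pos: [0.4287, -0.0819, 0.1347]
tcp_rot: [0.77, 0.393, 0.449, -0.225]
wrist_force: [-0.1, -0.5, 0.6]
gripper_width: 0.0005
finger_force: 0.0
[ 0.4287 -0.0819  0.1347] [ 0.8436  0.2319  0.0138  2.2637 -1.0828  1.2884  0.9209] [-0.1384 -0.2486  0.4856] [-0.1736 -0.1327  0.1347]
[-0.0036 -0.0023 -0.0009]
[-0.0039 -0.0021  0.0791]
catch_tab 0.75 [256.256  196.4544  62.9248  58.0992] [[-0.1353 -0.0924  0.0802]
 [-0.1226 -0.0741  0.0882]
 [-0.1024 -0.0675  0.1228]]
```

View pics/w6.png

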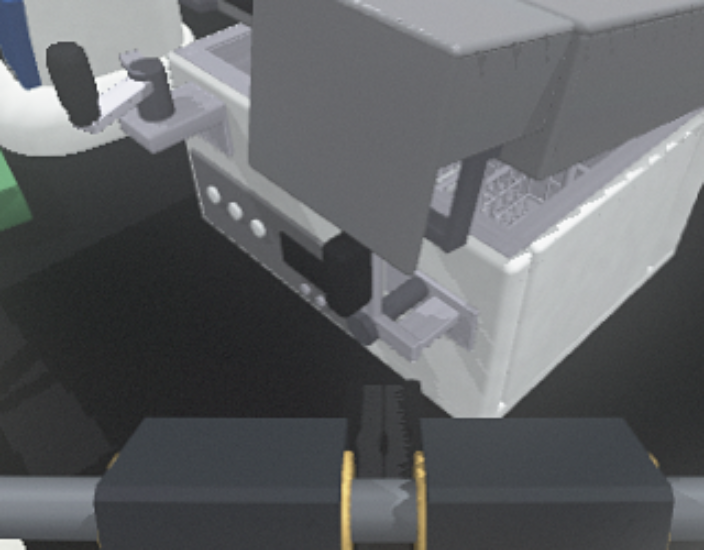

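```bash

python3 - <<'E'
from h import *
np.set_printoptions(precision=4,suppress=True)
c=cam('wrist');W=cloud(c)
for n,u,v in [('tab',355,260),('tabtop',350,240),('tabbot',350,305),('tabL',335,280),('tabR',366,280),('pin',405,295),('pin2',390,305),('brk',420,325),('brkfront',412,352),('brkR',460,315),('brkL',385,330),('skirt',400,262),('skirt2',300,210),('disc',362,328)]:
    p=W[int(v/2.2)+60,int(u/2.2)+80]; print(n,w2c(p))
print(proj(c,observe()['ee_pos'])*1.0, (proj(c,observe()['ee_pos'])-[80,60])*2.2,[(proj(c,c2w(q))-[80,60])*2.2 for q in [[-.128,-.084,.092],[-.128,-.062,.092]]])
E
```

```text
tab [-0.1283 -0.0743  0.1204]
tabtop [-0.1257 -0.0693  0.1246]
tabbot [-0.1309 -0.0741  0.1003]
tabL [-0.1354 -0.0716  0.1139]
tabR [-0.1229 -0.0738  0.1068]
pin [-0.1015 -0.0739  0.0833]
pin2 [-0.1091 -0.0728  0.083 ]
brk [-0.1095 -0.0886  0.0844]
brkfront [-0.1194 -0.0948  0.0811]
brkR [-0.0912 -0.0944  0.0798]
brkL [-0.1208 -0.0821  0.0842]
skirt [-0.1398 -0.1056  0.1482]
skirt2 [-0.0891  0.0073  0.0724]
disc [-0.1269 -0.0753  0.0847]
[[254.2887 249.7229]] [[383.4352 417.3904]] [array([[374.7728, 329.2274]]), array([[334.2732, 297.8424]])]
```

```bash

python3 -m jog '{"linear":[[0.0025,0,0.022],[0.0025,0,0.022],[0.0025,0,0.022],[0,0,0]],"twist":[[0,0,0],[0,0,0],[0,0,0],[0,0,0]],"grip":[0,0,0,0]}' 
python3 -m jog '{"linear":[[0.0023,-0.0046,0.004],[0.0023,-0.0046,0.004],[0.0023,-0.0046,0.004],[0.0023,-0.0046,0.004],[0,0,0]],"twist":[[0,0,0],[0,0,0],[0,0,0],[0,0,0],[0,0,0]],"grip":[0,0,0,0,0]}' 
python3 - <<'E'
from h import *
np.set_printoptions(precision=4,suppress=True)
o=observe();print(w2c(o['ee_pos']),o['wrist_force'])
c=cam('wrist');cv2.imwrite('pics/w7.png',cv2.resize(c['color'][60:310,80:400],None,fx=1.5,fy=1.5));W=cloud(c)
for t in ['catch_tab']:
      for d in silhouettes('wrist',t)[:2]: m=d['pixels'];q=w2c(W[m][~np.isnan(W[m][:,0])]);print(t,d['conf'],np.percentile(q,[10,50,90],axis=0))
E
```

```text
time: 18.7
ee_pos: [0.4653, -0.031, 0.1078]
tcp_rot: [0.77, 0.394, 0.449, -0.225]
wrist_force: [0.0, -0.3, 0.6]
gripper_width: 0.0002
finger_force: 0.0
time: 19.2
ee_pos: [0.4603, -0.0065, 0.1072]
tcp_rot: [0.771, 0.392, 0.449, -0.225]
wrist_force: [0.5, -0.5, 0.4]
gripper_width: 0.0002
finger_force: 0.0
[-0.1312 -0.0628  0.1072] [ 0.538  -0.4866  0.3856]
catch_tab 0.88 [[-0.1357 -0.0549  0.1091]
 [-0.1304 -0.0506  0.1153]
 [-0.1239 -0.0449  0.1183]]
```

View pics/w7.png

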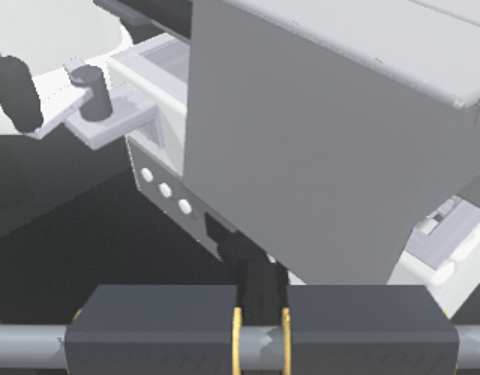

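```bash

python3 -m jog '{"linear":[[-0.002,0.005,-0.02],[0,0,-0.04],[0,0,-0.04],[0.035,0,-0.03],[0.04,0,-0.02]],"twist":[[0,0,0],[0,0,0],[0,0,0],[0,0,0],[0,0,0]],"grip":[0,0,0,0,0]}' 
python3 -m jog '{"linear":[[0.04,0,-0.02],[0.04,0,-0.02],[0,0,0]],"twist":[[0,0,0],[0,0,0],[0,0,0]],"grip":[0,0,0]}' 
python3 - <<'E'
from h import *
np.set_printoptions(precision=4,suppress=True)
M=want(EY,[0,0,-1]);r=turn(M);print(r,np.linalg.norm(r),observe()['joint_positions']); P=np.array([.466,.0602,.29]);print(M.T@(P-observe()['ee_pos']))
E
```

```text
time: 19.8
ee_pos: [0.4077, -0.0875, 0.2459]
tcp_rot: [0.772, 0.39, 0.449, -0.225]
wrist_force: [0.3, 0.4, 0.9]
gripper_width: 0.0004
finger_force: 0.0
time: 20.1
ee_pos: [0.4121, -0.0823, 0.3395]
tcp_rot: [0.77, 0.394, 0.45, -0.221]
wrist_force: [0.2, 0.1, -0.3]
gripper_width: 0.0002
finger_force: 0.0
[ 24.1676 -56.731  -40.0473] 73.52727707105217 [ 0.8616 -0.1174  0.0262  2.1107 -0.9982  1.5597  0.5011]
[0.1329 0.0744 0.0495]
```

```bash

python3 -m jog '{"linear":[[0,0,0],[0,0,0],[0,0,0],[0,0,0],[0,0,0]],"twist":[[2.7,-6.3,-4.45],[2.7,-6.3,-4.45],[2.7,-6.3,-4.45],[2.7,-6.3,-4.45],[2.7,-6.3,-4.45]],"grip":[0,0,0,0,0]}' >/dev/null
python3 -m jog '{"linear":[[0,0,0],[0,0,0],[0,0,0],[0,0,0],[0,0,0]],"twist":[[2.7,-6.3,-4.45],[2.7,-6.3,-4.45],[2.7,-6.3,-4.45],[2.7,-6.3,-4.45],[0,0,0]],"grip":[30,30,30,30,30]}' 
python3 - <<'E'
from h import *
np.set_printoptions(precision=4,suppress=True)
M=want(EY,[0,0,-1]);r=turn(M);print(r,observe()['joint_positions']); P=np.array([.4658,.0602,.29]);print(M.T@(P-observe()['ee_pos']))
E
```

```text
time: 21.1
ee_pos: [0.4118, -0.0783, 0.3344]
tcp_rot: [0.649, 0.761, -0.002, -0.004]
wrist_force: [0.5, 0.5, 0.6]
gripper_width: 0.0244
finger_force: 0.0
[-0.4662 -0.2585  0.5663] [ 0.5804 -0.162  -0.4251  1.7646 -0.0684  1.5341  0.3216]
[0.129  0.0739 0.0444]
```

```bash

python3 -m jog '{"linear":[[0.043,0.025,0.015],[0.043,0.025,0.015],[0.043,0.024,0.014],[0,0,0.04],[0,0,0]],"twist":[[-0.4,-0.2,0.5],[0,0,0],[0,0,0],[0,0,0],[0,0,0]],"grip":[30,30,30,30,30]}'
python3 - <<'E'
from h import *
np.set_printoptions(precision=4,suppress=True)
M=want(EY,[0,0,-1]);print(turn(M),delta([.4648,.0603,.1870]))
c=cam('wrist');cv2.imwrite('pics/w8.png',cv2.resize(c['color'],(400,300)))
E
```

```text
time: 21.6
ee_pos: [0.4612, 0.0523, 0.2474]
tcp_rot: [0.656, 0.755, -0.001, -0.005]
wrist_force: [-0.6, -0.9, 0.0]
gripper_width: 0.0259
finger_force: 0.0
[-0.4918 -0.4045 -0.4788] [0.007  0.0052 0.0604]
```

View pics/w8.png

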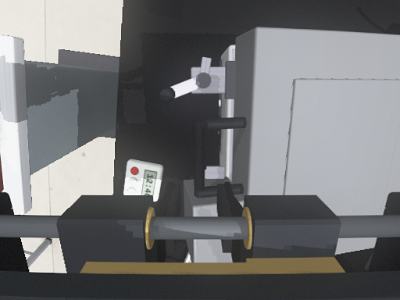

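```bash

python3 -m jog '{"linear":[[0.007,0.005,0.02],[0,0,0.02],[0,0,0.02],[0,0,0],[0,0,0]],"twist":[[-0.5,-0.4,-0.5],[0,0,0],[0,0,0],[0,0,0],[0,0,0]],"grip":[30,30,30,30,0]}'
python3 -m jog '{"linear":[[0,0,0],[0,0,0],[0,0,0]],"twist":[[0,0,0],[0,0,0],[0,0,0]],"grip":[0,0,0]}'
python3 - <<'E'
import numpy as np
a,b=.224,.034;pf=pu=None
for t in np.arange(.26,1.661,.07):
    f,u=a*np.cos(t)-b*np.sin(t),a*np.sin(t)+b*np.cos(t)
    if pf is not None: print(round(t,2),'y %.4f z %.4f'%(pf-f,-(u-pu)))
    pf,pu=f,u
E
```

```text
time: 22.15
ee_pos: [0.4689, 0.059, 0.1935]
tcp_rot: [0.654, 0.757, 0.003, 0.004]
wrist_force: [-0.4, 0.7, 0.5]
gripper_width: 0.023
finger_force: 0.0
time: 22.45
ee_pos: [0.4687, 0.0601, 0.1929]
tcp_rot: [0.653, 0.758, 0.003, 0.004]
wrist_force: [0.2, 0.2, 0.7]
gripper_width: 0.0039
finger_force: 0.0
0.33 y 0.0068 z -0.0143
0.4 y 0.0078 z -0.0138
0.47 y 0.0088 z -0.0132
0.54 y 0.0097 z -0.0126
0.61 y 0.0105 z -0.0119
0.68 y 0.0113 z -0.0111
0.75 y 0.0121 z -0.0103
0.82 y 0.0128 z -0.0094
0.89 y 0.0134 z -0.0085
0.96 y 0.0140 z -0.0075
1.03 y 0.0144 z -0.0065
1.1 y 0.0149 z -0.0055
1.17 y 0.0152 z -0.0045
1.24 y 0.0155 z -0.0034
1.31 y 0.0157 z -0.0023
1.38 y 0.0158 z -0.0012
1.45 y 0.0159 z -0.0001
1.52 y 0.0158 z 0.0010
1.59 y 0.0157 z 0.0021
1.66 y 0.0155 z 0.0032
```

```bash

python3 -m jog '{"linear":[[0,0,0],[0,0,0],[0,0,-0.03],[0,0,-0.04],[0,0,0]],"twist":[[0,0,0],[0,0,0],[0,0,0],[0,0,0],[0,0,0]],"grip":[30,30,30,30,30]}'
python3 - <<'E'
from h import *
np.set_printoptions(precision=4,suppress=True)
print(observe()['ee_pos'])
c=cam('wrist');W=cloud(c);q=w2c(W)
m=(q[...,2]>.1)&(q[...,0]<-.095)&(q[...,0]>-.16)&(abs(q[...,1])<.035)&(c['color'].max(-1)<60)
print(m.sum(),np.percentile(q[m],[5,25,50,75,95],axis=0))
t=cam('top');W=cloud(t);q=w2c(W);m=(q[...,2]>.15)&(q[...,0]<-.1)&(q[...,0]>-.16)&(abs(q[...,1])<.04)
print(m.sum())
# hood tilt from top surface in wrist
q=w2c(cloud(c));m=(q[...,2]>.16)&(q[...,0]>-.07)&(q[...,0]<.06)&(abs(q[...,1])<.09)&(q[...,2]<.26)
A=np.c_[q[m][:,0],np.ones(m.sum())];print('slope',np.linalg.lstsq(A,q[m][:,2],rcond=None)[0],m.sum())
a=cv2.convertScaleAbs(c['color'][100:384,150:350],alpha=2,beta=20);cv2.imwrite('pics/w9.png',cv2.resize(a,None,fx=2,fy=2))
E
```

```text
time: 22.95
ee_pos: [0.4697, 0.0611, 0.2668]
tcp_rot: [0.652, 0.758, 0.005, 0.006]
wrist_force: [0.3, -0.3, -0.5]
gripper_width: 0.0254
finger_force: 0.0
[0.4697 0.0611 0.2668]Traceback (most recent call last):
  File "<stdin>", line 4, in <module>
  File "h.py", line 20, in w2c
    def w2c(p): return RC.inv().apply(np.asarray(p)-C0)
                       ~~~~~~~~~~~~~~^^^^^^^^^^^^^^^^^^
  File "scipy/spatial/transform/_rotation.pyx", line 2580, in scipy.spatial.transform._rotation.Rotation.apply
ValueError: Expected input of shape (3,) or (P, 3), got (384, 512, 3).
```

```bash
sed -i 's/def w2c(p): .*/def w2c(p): return (np.asarray(p)-C0)@RC.as_matrix()/' h.py
python3 - <<'E'
from h import *
np.set_printoptions(precision=4,suppress=True)
c=cam('wrist');q=w2c(cloud(c))
m=(q[...,2]>.13)&(q[...,0]<-.095)&(q[...,0]>-.16)&(q[...,1]<.035)&(q[...,1]>-.025)&(c['color'].max(-1)<70)
v,u=np.nonzero(m);print(m.sum())
if m.sum(): print(np.percentile(q[m],[5,25,50,75,95],axis=0), np.percentile(np.c_[u,v],[5,50,95],axis=0))
m=(q[...,2]>.15)&(q[...,0]>-.06)&(q[...,0]<.06)&(abs(q[...,1])<.09)&(q[...,2]<.26)
A=np.c_[q[m][:,0],np.ones(m.sum())];print('slope',np.linalg.lstsq(A,q[m][:,2],rcond=None)[0],m.sum())
E
```

```text
18030
[[-0.157  -0.0007  0.1908]
 [-0.1445  0.0253  0.3556]
 [-0.1313  0.0282  0.3668]
 [-0.1137  0.0288  0.3713]
 [-0.0965  0.0329  0.3744]] [[ 73. 234.]
 [198. 353.]
 [320. 381.]]
slope [-0.1546  0.183 ] 22419
```

```bash

python3 - <<'E'
from h import *
np.set_printoptions(precision=4,suppress=True)
c=cam('wrist');q=w2c(cloud(c))
m=(q[...,2]>.15)&(q[...,2]<.23)&(q[...,0]<-.095)&(q[...,0]>-.16)&(q[...,1]<.05)&(q[...,1]>-.03)&(c['color'].max(-1)<70)
v,u=np.nonzero(m);print(m.sum())
b=q[m];
for lo in np.arange(-.03,.05,.01):
    s=b[(b[:,1]>=lo)&(b[:,1]<lo+.01)]
    if len(s): print(round(lo,2),len(s),s.min(0),np.median(s,0),s.max(0))
M=want(EY,[0,0,-1]);print(turn(M),delta(c2w([-.1262,.0046,.25])),w2c(observe()['ee_pos']))
E
```

```text
1539
-0.03 291 [-0.1291 -0.03    0.1806] [-0.1123 -0.0235  0.187 ] [-0.095  -0.0201  0.192 ]
-0.02 113 [-0.1291 -0.02    0.1867] [-0.125  -0.0146  0.1898] [-0.1202 -0.01    0.1926]
-0.01 139 [-0.1297 -0.0099  0.1861] [-0.1248 -0.005   0.1898] [-0.1201 -0.0001  0.1922]
0.0 156 [-0.1296  0.0002  0.1859] [-0.1247  0.0051  0.1898] [-0.1201  0.0099  0.192 ]
0.01 165 [-0.1293  0.0101  0.1861] [-0.1246  0.0149  0.1897] [-0.12    0.02    0.1922]
0.02 167 [-0.1292  0.02    0.1849] [-0.1244  0.0251  0.1899] [-0.12    0.03    0.1919]
0.03 286 [-0.1297  0.0301  0.183 ] [-0.1214  0.0351  0.1889] [-0.0956  0.04    0.1922]
0.04 222 [-0.1296  0.04    0.1819] [-0.1127  0.0417  0.1866] [-0.095   0.0432  0.1912]
[0.4681 0.1822 0.047 ] [ 0.0024 -0.012   0.0115] [-0.1143  0.0022  0.2616]
```

```bash

python3 -m jog '{"linear":[[0.003,-0.010,0.02],[0,0,0.02],[0,0,0],[0,0,0]],"twist":[[0.4,0.2,0],[0,0,0],[0,0,0],[0,0,0]],"grip":[32,32,32,32]}'
python3 - <<'E'
from h import *
print(delta(c2w([-.1247,.006,.168])))
E
```

```text
time: 23.5
ee_pos: [0.457, 0.0618, 0.2215]
tcp_rot: [0.652, 0.758, 0.0, -0.0]
wrist_force: [0.2, -0.3, 0.8]
gripper_width: 0.0277
finger_force: 0.0
[ 0.00072823 -0.0002812   0.05347795]
```

```bash

python3 -m jog '{"linear":[[0,0,0.027],[0,0,0.026],[0,0,0],[0,0,0],[0,0,0]],"twist":[[0,0,0],[0,0,0],[0,0,0],[0,0,0],[0,0,0]],"grip":[32,32,32,0,0]}'
python3 -m jog '{"linear":[[0,0,0],[0,0,0]],"twist":[[0,0,0],[0,0,0]],"grip":[0,0]}'
python3 - <<'E'
from h import *
print(w2c(observe()['ee_pos']))
E
```

```text
time: 24.0
ee_pos: [0.4585, 0.0621, 0.1706]
tcp_rot: [0.652, 0.758, 0.001, 0.001]
wrist_force: [0.5, -0.2, -0.5]
gripper_width: 0.0191
finger_force: 0.0
time: 24.2
ee_pos: [0.4571, 0.0618, 0.1696]
tcp_rot: [0.652, 0.758, 0.0, 0.0]
wrist_force: [-5.6, -0.7, 1.8]
gripper_width: 0.009
finger_force: 30.0
[-0.12431504  0.00523669  0.1696335 ]
```

```bash

python3 -m jog '{"linear":[[0,0.0035,-0.0095],[0,0.0038,-0.0095],[0,0.0068,-0.0143],[0,0.0078,-0.0138],[0,0,0]],"twist":[[0,0,0],[0,0,0],[0,0,0],[0,0,0],[0,0,0]],"grip":[0,0,0,0,0]}'
python3 - <<'E'
from h import *
p=w2c(observe()['ee_pos']);f=.09-p[0];u=p[2]+.0187-.115;print(np.hypot(f,u),np.arctan2(u,f)-np.arctan2(.034,.224))
E
```

```text
time: 24.7
ee_pos: [0.4789, 0.0651, 0.2185]
tcp_rot: [0.652, 0.758, -0.0, -0.0]
wrist_force: [-13.4, -2.2, 8.7]
gripper_width: 0.0088
finger_force: 30.0
0.2277518054930967 0.4155460185036824
```

```bash

python3 -m jog '{"linear":[[0,0.0088,-0.0132],[0,0.0097,-0.0126],[0,0.0105,-0.0119],[0,0.0113,-0.0111],[0,0.0121,-0.0103]],"twist":[[0,0,0],[0,0,0],[0,0,0],[0,0,0],[0,0,0]],"grip":[0,0,0,0,0]}'
python3 -m jog '{"linear":[[0,0.0128,-0.0094],[0,0.0134,-0.0085],[0,0.014,-0.0075],[0,0.0144,-0.0065],[0,0.0149,-0.0055]],"twist":[[0,0,0],[0,0,0],[0,0,0],[0,0,0],[0,0,0]],"grip":[0,0,0,0,0]}'
python3 - <<'E'
from h import *
p=w2c(observe()['ee_pos']);f=.09-p[0];u=p[2]+.0187-.115;print(np.hypot(f,u),np.arctan2(u,f)-np.arctan2(.034,.224),observe()['joint_positions'])
E
```

```text
time: 25.2
ee_pos: [0.5289, 0.0727, 0.2778]
tcp_rot: [0.652, 0.758, -0.001, -0.001]
wrist_force: [-19.9, -1.8, 16.1]
gripper_width: 0.0087
finger_force: 30.0
time: 25.7
ee_pos: [0.6001, 0.0835, 0.316]
tcp_rot: [0.653, 0.758, 0.001, 0.001]
wrist_force: [-8.0, -1.0, 8.1]
gripper_width: 0.0092
finger_force: 30.0
0.23042240007900386 1.1132574396085553 [ 0.31682065  0.27442334 -0.66322076  1.40207456  0.16809885  1.51858934
 -0.18733577]
```

```bash

python3 -m jog '{"linear":[[0,0.0152,-0.0045],[0,0.0155,-0.0034],[0,0.0157,-0.0023],[0,0.0158,-0.0012],[0,0.0159,0]],"twist":[[0,0,0],[0,0,0],[0,0,0],[0,0,0],[0,0,0]],"grip":[0,0,0,0,0]}'
python3 -m jog '{"linear":[[0,0.0158,0.001],[0,0.0157,0.002],[0,0.011,0.002],[0,0,0]],"twist":[[0,0,0],[0,0,0],[0,0,0],[0,0,0]],"grip":[0,0,0,0]}'
python3 - <<'E'
from h import *
p=w2c(observe()['ee_pos']);f=.09-p[0];u=p[2]+.0187-.115;print(np.hypot(f,u),np.arctan2(u,f)-np.arctan2(.034,.224),observe()['joint_positions'],p)
E
```

```text
time: 26.2
ee_pos: [0.6779, 0.095, 0.3267]
tcp_rot: [0.653, 0.758, 0.002, 0.001]
wrist_force: [-3.1, 0.8, 0.2]
gripper_width: 0.009
finger_force: 30.0
time: 26.6
ee_pos: [0.7209, 0.1013, 0.3205]
tcp_rot: [0.653, 0.758, 0.002, 0.001]
wrist_force: [3.7, 2.0, 0.4]
gripper_width: 0.0087
finger_force: 30.0
0.2302397789877886 1.65009460435034 [ 0.15835147  0.54345173 -0.62139041  1.04242201  0.30602648  1.63422998
 -0.2214738 ] [0.14247474 0.00533336 0.32048019]
```

```bash

python3 -m jog '{"linear":[[0,0,0],[0,0,0],[0,0,-0.03],[0,0,-0.04],[0,-0.04,-0.02]],"twist":[[0,0,0],[0,0,0],[0,0,0],[0,0,0],[0,0,0]],"grip":[30,30,30,30,30]}'
python3 -m jog '{"linear":[[0,-0.045,0],[0,-0.045,0],[0,-0.045,0],[0,-0.045,0],[0,-0.03,0]],"twist":[[0,0,0],[0,0,0],[0,0,0],[0,0,0],[0,0,0]],"grip":[30,30,30,30,30]}' >/dev/null
python3 -m jog '{"linear":[[0,0,0],[0,0,0],[0,0,0],[0,0,0],[0,0,0]],"twist":[[0,0,8.2],[0,0,8.2],[0,0,8.2],[0,0,8.2],[0,0,8.2]],"grip":[50,50,50,50,50]}' >/dev/null
python3 -m jog '{"linear":[[0,0,0],[0,0,0],[0,0,0],[0,0,0],[0,0,0]],"twist":[[0,0,8.2],[0,0,8.2],[0,0,8.2],[0,0,8.2],[0,0,8.2]],"grip":[50,50,50,50,50]}' >/dev/null
python3 -m jog '{"linear":[[0,0,0],[0,0,0]],"twist":[[0,0,8],[0,0,0]],"grip":[50,50]}'
python3 - <<'E'
from h import *
np.set_printoptions(precision=4,suppress=True)
o=observe();print(w2c(o['ee_pos']),o['joint_positions'],turn(want(EX,-kz)))
for n in ['wrist','top']:
    c=cam(n);cv2.imwrite(f'pics/x_{n}.png',c['color']);q=w2c(cloud(c))
    for d in silhouettes(n,'basket_a_grip'):
        p=q[d['pixels']];p=p[~np.isnan(p[:,0])];print(n,round(d['conf'],2),np.array(d['extent'])*[512,384,512,384],np.median(p,0),p.max(0))
    m=(abs(q[...,0]+.01)<.065)&(abs(q[...,1])<.1)&(q[...,2]>.118)&(q[...,2]<.15);p=q[m];print(m.sum())
    for lo in np.arange(-.1,.1,.01):
        s=p[(p[:,1]>=lo)&(p[:,1]<lo+.01)]
        if len(s)>3: print(round(lo,2),len(s),s.min(0),np.median(s,0),s.max(0))
a=cv2.imread('pics/x_wrist.png');b=cv2.imread('pics/x_top.png')[100:250,120:320]
cv2.imwrite('pics/x1.png',np.vstack([cv2.resize(a,(440,330)),cv2.resize(b,(360,270)).copy() if 0 else cv2.copyMakeBorder(cv2.resize(b,(360,270)),0,0,0,80,0)]))
E
```

```text
time: 27.1
ee_pos: [0.6822, 0.0947, 0.4097]
tcp_rot: [0.653, 0.757, 0.002, -0.0]
wrist_force: [-0.1, -1.0, 0.3]
gripper_width: 0.0254
finger_force: 0.0
time: 28.8
ee_pos: [0.471, 0.0637, 0.4093]
tcp_rot: [0.997, 0.073, 0.001, 0.0]
wrist_force: [0.2, 0.0, 0.9]
gripper_width: 0.0436
finger_force: 0.0
[-0.1102  0.0051  0.4093] [ 0.4895 -0.0351 -0.6831  1.5048 -0.0218  1.6622 -1.6196] [ 0.0175 -0.1022 -0.1035]
wrist 0.95 [214.6816  86.016   37.376   70.6176] [-0.0056  0.0648  0.0443] [0.0412 0.0928 0.1357]
wrist 0.75 [375.4496 227.5584  63.488   17.8944] [-0.2627 -0.2293  0.0074] [-0.2469 -0.1582  0.0122]
1079
-0.07 174 [-0.0473 -0.0647  0.1248] [-0.0083 -0.0616  0.1323] [ 0.0368 -0.06    0.1355]
-0.06 184 [-0.0474 -0.06    0.1182] [-0.0015 -0.0583  0.1318] [ 0.0372 -0.0555  0.1366]
-0.0 49 [-0.0701  0.0075  0.1245] [-0.038   0.0088  0.1312] [-0.0164  0.009   0.1332]
0.01 288 [-0.0702  0.01    0.1225] [-0.0265  0.0127  0.132 ] [0.015  0.0168 0.1352]
0.05 13 [-0.0175  0.0596  0.1284] [-0.0074  0.0597  0.13  ] [0.0001 0.0599 0.1313]
0.06 370 [-0.0538  0.06    0.1202] [-0.0112  0.0641  0.1319] [0.0311 0.0694 0.1357]
top 0.35 [312.064  189.2352  96.3072  57.1008] [-0.1204 -0.3616  0.005 ] [-0.0109 -0.1989  0.1583]
50
-0.07 27 [-0.0072 -0.0672  0.1272] [ 0.0068 -0.0636  0.1333] [ 0.0341 -0.0601  0.139 ]
-0.06 4 [ 0.0045 -0.0598  0.1265] [ 0.0189 -0.0595  0.1307] [ 0.0247 -0.0578  0.1325]
-0.0 5 [-0.0107  0.0077  0.1265] [0.0049 0.0089 0.1333] [0.0132 0.0096 0.1369]
0.01 11 [-0.0099  0.0101  0.1216] [0.0026 0.0124 0.1318] [0.0549 0.0188 0.1359]
```

View pics/x1.png

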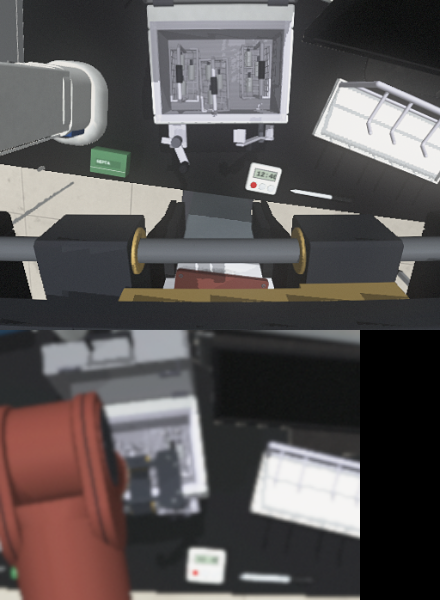

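```bash
cat >> h.py <<'E'
def bars(c):
    q=w2c(cloud(c)); col=c['color']
    m=(abs(q[...,0]+.01)<.07)&(abs(q[...,1])<.1)&(q[...,2]>.122)&(q[...,2]<.142)
    n,L=cv2.connectedComponents(m.astype(np.uint8),connectivity=8); out=[]
    for i in range(1,n):
        p=q[L==i]
        if len(p)<60: continue
        d=np.linalg.svd(p[:,:2]-p[:,:2].mean(0),full_matrices=False)[2][0]; d=d*np.sign(d[0])
        t=(p[:,:2]-p[:,:2].mean(0))@d; ctr=p[:,:2].mean(0)+d*(t.max()+t.min())/2
        out.append((ctr,np.degrees(np.arctan2(d[1],d[0])),np.ptp(t),np.percentile(p[:,2],95),len(p)))
    return out
E
python3 - <<'E'
from h import *
for b in bars(cam('wrist')): print(b)
E
python3 -m jog '{"linear":[[-0.008,0.0425,0],[-0.008,0.0425,0],[-0.008,0.0425,0],[-0.008,0.0425,0],[-0.008,0.0425,0]],"twist":[[0,0,0],[0,0,0],[0,0,0],[0,0,0],[0,0,0]],"grip":[50,50,50,50,50]}' >/dev/null
python3 -m jog '{"linear":[[-0.008,0.0425,0],[-0.008,0.0425,0],[-0.006,0.0425,0],[0,0,0]],"twist":[[0,0,0],[0,0,0],[0,0,0],[0,0,0]],"grip":[50,50,50,50]}'
python3 - <<'E'
from h import *
np.set_printoptions(precision=4,suppress=True)
c=cam('wrist');cv2.imwrite('pics/r1.png',c['color']);W=cloud(c)
Rr=R.from_euler('z',-11.6,degrees=True).as_matrix();O=np.array([.5118,-.3032,0]);q=(W-O)@Rr
m=(q[...,2]>.10)&(q[...,2]<.19)&(abs(q[...,0])<.08)&(abs(q[...,1])<.19);p=q[m];print(m.sum())
f=p[p[:,0]<.03]; h,e=np.histogram(f[:,1],bins=np.arange(-.19,.19,.004))
for a,b in zip(h,e):
    if a>5: s=f[(f[:,1]>=b)&(f[:,1]<b+.004)];print('%.3f n%d'%(b,a),s[:,0].min(),s[:,0].max(),s[:,2].min(),s[:,2].max(),s[np.argmin(s[:,0])])
r=p[(p[:,0]>.03)&(p[:,2]>.135)];print('rail',len(r),np.percentile(r,[2,50,98],axis=0),np.polyfit(r[:,1],r[:,0],1))
w=(W[...,2]>-.01)&(W[...,2]<.02)&(c['color'].min(-1)>140)&(abs(q[...,0])<.1)&(abs(q[...,1])<.2)
b=cv2.minAreaRect((q[w][:,:2]*1000).astype(np.float32));print('tray',b,w.sum())
E
```

```text
(array([-0.00519999, -0.06010183]), np.float64(1.0193684577452726), np.float64(0.08578953099386824), np.float64(0.13452517355330282), 397)
(array([-0.01084211,  0.06418203]), np.float64(-0.2548781823558678), np.float64(0.08627376713235044), np.float64(0.13451156687834417), 353)
(array([-0.02807804,  0.01234902]), np.float64(2.083927511450949), np.float64(0.08657129646811527), np.float64(0.13449552526688138), 343)
time: 29.95
ee_pos: [0.4587, -0.2881, 0.4071]
tcp_rot: [0.997, 0.071, -0.001, -0.0]
wrist_force: [0.6, 1.0, -1.0]
gripper_width: 0.0435
finger_force: 0.0
3572
-0.126 n26 -0.02171873579642905 0.029396255967814398 0.13421735906580717 0.15277455536017115 [-0.0217 -0.1231  0.1517]
-0.122 n133 -0.024151243549662575 0.029652926186270277 0.13319329553991954 0.15459566047774637 [-0.0242 -0.1192  0.1535]
-0.118 n42 -0.023540155577135714 0.02547901128487954 0.13237326893759443 0.155094546158138 [-0.0235 -0.118   0.1518]
-0.082 n23 -0.02341150981898506 0.029494505697489203 0.13309768565260394 0.15196966967217884 [-0.0234 -0.0785  0.152 ]
-0.078 n125 -0.024255387272917893 0.029786520669
[... 777 characters left out ...]
6]
0.086 n144 -0.02328599647478963 0.02989734941048151 0.13342189559202233 0.15447684758518582 [-0.0233  0.0887  0.1518]
0.090 n56 -0.022411374723803508 0.02906560541469556 0.13319304928727305 0.15396820845306247 [-0.0224  0.0901  0.1528]
0.130 n153 -0.023286851187910896 0.029705127217737833 0.13106870937200438 0.1546693200179972 [-0.0233  0.1332  0.1537]
0.134 n66 -0.023678898176872003 0.028914788920751434 0.13391515913523427 0.15437820813592257 [-0.0237  0.1344  0.1539]
rail 2334 [[ 0.032  -0.1365  0.1414]
 [ 0.0471  0.0158  0.149 ]
 [ 0.0532  0.1509  0.1515]] [0.0062 0.0463]
tray ((-0.02510833740234375, -4.515411376953125), (357.6087951660156, 128.50035095214844), 89.66445922851562) 10662
```

```bash
cat >> h.py <<'E'
RR=R.from_euler('z',-11.8,degrees=True).as_matrix();RO=np.array([.5118,-.3032,0])
def r2w(q): return RR@np.asarray(q,float)+RO
def w2r(p): return (np.asarray(p)-RO)@RR
MB=want(EX,-kz); MR=want(RR[:,1],-kz)
E
python3 - <<'E'
from h import *
np.set_printoptions(precision=4,suppress=True)
print(turn(MB),MB.T@(c2w([-.007,-.0601,.25])-observe()['ee_pos']))
E
```

```text
[-0.0927  0.0036 -0.1434] [ 0.1659 -0.2776  0.1576]
```

```bash

python3 -m jog '{"linear":[[0.021,-0.0347,0],[0.021,-0.0347,0.005],[0.021,-0.0347,0.01],[0.021,-0.0347,0.01],[0.021,-0.0347,0.01]],"twist":[[0,0,0],[0,0,0],[0,0,0],[0,0,0],[0,0,0]],"grip":[42,42,42,42,42]}' >/dev/null
python3 -m jog '{"linear":[[0.021,-0.0347,0.02],[0.021,-0.0347,0.03],[0.019,-0.0347,0.03],[0,0,0.04],[0,0,0]],"twist":[[0,0,0],[0,0,0],[0,0,0],[0,0,0],[0,0,0]],"grip":[42,42,42,42,42]}'
python3 - <<'E'
from h import *
np.set_printoptions(precision=4,suppress=True)
for b in bars(cam('wrist')): print(b)
print(turn(MB),delta(c2w([-.007,-.0601,.1115])))
E
```

```text
time: 31.0
ee_pos: [0.5806, 0.0194, 0.2495]
tcp_rot: [0.997, 0.077, -0.003, -0.001]
wrist_force: [-0.9, -1.0, 0.1]
gripper_width: 0.0366
finger_force: 0.0
(array([-0.0051, -0.0603]), np.float64(1.1391874192296811), np.float64(0.08682270314386267), np.float64(0.13418222029721655), 706)
(array([-0.0106,  0.0638]), np.float64(-0.8770866978302154), np.float64(0.08620538495582104), np.float64(0.13426089524627105), 709)
(array([-0.028 ,  0.0107]), np.float64(2.639911658384899), np.float64(0.0876482930917453), np.float64(0.13422735605763358), 676)
[-0.054   0.1731  0.1902] [0.0006 0.0037 0.1414]
```

```bash

python3 -m jog '{"linear":[[0.0006,0.0037,0.03],[0,0,0.04],[0,0,0.04],[0,0,0.031],[0,0,0]],"twist":[[0,0,0],[0,0,0],[0,0,0],[0,0,0],[0,0,0]],"grip":[42,42,42,42,42]}' 
python3 -m jog '{"linear":[[0,0,0],[0,0,0],[0,0,0],[0,0,0],[0,0,0]],"twist":[[0,0,0],[0,0,0],[0,0,0],[0,0,0],[0,0,0]],"grip":[42,0,0,0,0]}'
python3 - <<'E'
from h import *
print(w2c(observe()['ee_pos']))
E
```

```text
time: 31.55
ee_pos: [0.5836, 0.0125, 0.1119]
tcp_rot: [0.997, 0.074, -0.001, -0.0]
wrist_force: [0.0, -0.4, 0.6]
gripper_width: 0.0364
finger_force: 0.0
time: 32.05
ee_pos: [0.5853, 0.0139, 0.1142]
tcp_rot: [0.997, 0.075, 0.001, -0.0]
wrist_force: [-0.0, 0.5, -0.0]
gripper_width: 0.0125
finger_force: 0.0
[-0.00455069 -0.06110171  0.11416704]
```

```bash

python3 -m jog '{"linear":[[0,0,0],[0,0,0],[0,0,-0.02],[0,0,-0.04],[0,0,-0.04]],"twist":[[0,0,0],[0,0,0],[0,0,0],[0,0,0],[0,0,0]],"grip":[0,0,0,0,0]}' 
python3 -m jog '{"linear":[[0,0,-0.04],[-0.02,0,-0.03],[-0.04,0,0],[0,0,0],[0,0,0]],"twist":[[0,0,0],[0,0,0],[0,0,0],[0,0,-7.7],[0,0,-7.7]],"grip":[0,0,0,0,0]}' 
python3 -m jog '{"linear":[[0,0,0],[0,0,0],[0,0,0],[0,0,0],[0,0,0]],"twist":[[0,0,-7.7],[0,0,-7.7],[0,0,-7.7],[0,0,-7.7],[0,0,-7.7]],"grip":[0,0,0,0,0]}' 
python3 -m jog '{"linear":[[0,0,0],[0,0,0],[0,0,0]],"twist":[[0,0,-7.7],[0,0,-7.7],[0,0,0]],"grip":[0,0,0]}' 
python3 - <<'E'
from h import *
np.set_printoptions(precision=4,suppress=True)
o=observe();print(turn(MR),MR.T@(r2w([-.085,-.0985,.27])-o['ee_pos']),MR.T@(r2w([-.085,-.0985,.155])-o['ee_pos']),o['joint_positions'])
E
```

```text
time: 32.55
ee_pos: [0.5838, 0.0137, 0.2135]
tcp_rot: [0.997, 0.075, -0.001, -0.0]
wrist_force: [0.2, -0.5, -1.3]
gripper_width: 0.0089
finger_force: 30.0
time: 33.05
ee_pos: [0.5243, 0.0044, 0.2833]
tcp_rot: [0.978, 0.21, 0.001, 0.001]
wrist_force: [0.2, -0.2, -2.7]
gripper_width: 0.0091
finger_force: 30.0
time: 33.55
ee_pos: [0.525, 0.0048, 0.2827]
tcp_rot: [0.854, 0.521, 0.0, -0.0]
wrist_force: [0.1, 0.3, -1.3]
gripper_width: 0.0089
finger_force: 30.0
time: 33.85
ee_pos: [0.5251, 0.0048, 0.2828]
tcp_rot: [0.777, 0.629, 0.0, -0.0]
wrist_force: [-0.1, 0.4, -1.5]
gripper_width: 0.0088
finger_force: 30.0
[ 0.0128 -0.0443 -0.2233] [-0.4027 -0.035   0.0128] [-0.4027 -0.035   0.1278] [ 0.528   0.0976 -0.6614  1.6453  0.0599  1.4189 -0.3499]
```

```bash

python3 -m jog '{"linear":[[-0.02,-0.0035,0],[-0.04,-0.0035,0],[-0.04,-0.0035,0],[-0.04,-0.0035,0],[-0.04,-0.0035,0]],"twist":[[0,0,0],[0,0,0],[0,0,0],[0,0,0],[0,0,0]],"grip":[0,0,0,0,0]}' >/dev/null
python3 -m jog '{"linear":[[-0.04,-0.0035,0],[-0.04,-0.0035,0],[-0.04,-0.0035,0],[-0.04,-0.0035,0],[-0.04,-0.0035,0]],"twist":[[0,0,0],[0,0,0],[0,0,0],[0,0,0],[0,0,0]],"grip":[0,0,0,0,0]}' >/dev/null
python3 -m jog '{"linear":[[-0.0227,0,0],[0,0,0.04],[0,0,0.04],[0,0,0.03],[0,0,0.018]],"twist":[[0,0,0],[0,0,0],[0,0,0],[0,0,0],[0,0,0]],"grip":[0,0,0,0,0]}' 
python3 -m jog '{"linear":[[0,0,0],[0,0,0]],"twist":[[0,0,0],[0,0,0]],"grip":[0,0]}' 
python3 - <<'E'
from h import *
np.set_printoptions(precision=4,suppress=True)
o=observe();print(turn(MR),w2r(o['ee_pos']),MR.T@(r2w([.004,-.0985,.155])-o['ee_pos']))
E
```

```text
time: 35.35
ee_pos: [0.4052, -0.3803, 0.1517]
tcp_rot: [0.779, 0.626, 0.0, -0.002]
wrist_force: [-0.2, 0.9, -1.2]
gripper_width: 0.0092
finger_force: 30.0
time: 35.55
ee_pos: [0.4067, -0.3814, 0.1553]
tcp_rot: [0.779, 0.627, 0.001, 0.0]
wrist_force: [0.9, 0.4, -2.0]
gripper_width: 0.0086
finger_force: 30.0
[ 0.0601 -0.0642 -0.4791] [-0.0869 -0.098   0.1553] [-0.0005  0.0909  0.0003]
```

```bash

python3 -m jog '{"linear":[[0,0.018,0],[0,0.018,0],[0,0.018,0],[0,0.018,0],[0,0.018,0]],"twist":[[0,0,0],[0,0,0],[0,0,0],[0,0,0],[0,0,0]],"grip":[0,0,0,0,0]}' 
python3 -m jog '{"linear":[[0,0,0],[0,0,0.012],[0,0,0.012],[0,0,0.006],[0,0,0]],"twist":[[0,0,0],[0,0,0],[0,0,0],[0,0,0],[0,0,0]],"grip":[0,0,0,0,0]}' 
python3 - <<'E'
from h import *
np.set_printoptions(precision=4,suppress=True)
o=observe();print(w2r(o['ee_pos']),o['wrist_force'])
E
```

```text
time: 36.05
ee_pos: [0.4961, -0.4011, 0.157]
tcp_rot: [0.779, 0.628, 0.001, 0.002]
wrist_force: [0.6, -0.3, -1.4]
gripper_width: 0.009
finger_force: 30.0
time: 36.55
ee_pos: [0.4934, -0.4001, 0.124]
tcp_rot: [0.778, 0.628, 0.0, -0.001]
wrist_force: [0.4, -0.4, -1.7]
gripper_width: 0.0093
finger_force: 30.0
[ 0.0018 -0.0986  0.124 ] [ 0.3555 -0.3965 -1.6609]
```

```bash

python3 -m jog '{"linear":[[0,0,0.004],[0,0,0]],"twist":[[0,0,0],[0,0,0]],"grip":[0,0]}' | grep -E "pos|force"
python3 -m jog '{"linear":[[0,0,0.003],[0,0,0]],"twist":[[0,0,0],[0,0,0]],"grip":[0,0]}' | grep -E "pos|force"
```

```text
ee_pos: [0.494, -0.4005, 0.1232]
wrist_force: [-7.8, 5.6, 17.1]
finger_force: 30.0
ee_pos: [0.4941, -0.4006, 0.1226]
wrist_force: [-15.2, 9.6, 35.0]
finger_force: 30.0
```

```bash

python3 -m jog '{"linear":[[0,0,-0.006],[0,0,0],[0,0,0],[0,0,0],[0,0,0]],"twist":[[0,0,0],[0,0,0],[0,0,0],[0,0,0],[0,0,0]],"grip":[0,0,30,30,30]}' 
python3 -m jog '{"linear":[[0,0,-0.02],[0,0,-0.03],[0,0,-0.04],[0,0,-0.04],[0,0,-0.04]],"twist":[[0,0,0],[0,0,0],[0,0,0],[0,0,0],[0,0,0]],"grip":[40,40,40,40,40]}' 
python3 - <<'E'
from h import *
np.set_printoptions(precision=4,suppress=True)
c=cam('wrist');q=w2r(cloud(c));cv2.imwrite('pics/h1.png',c['color'])
m=(abs(q[...,1]+.0985)<.05)&(q[...,2]>.125)&(q[...,2]<.16)&(abs(q[...,0])<.06)&(c['color'].max(-1)<80)
p=q[m];print(m.sum(),np.percentile(p,[2,50,98],axis=0) if m.sum() else 0)
m=(abs(q[...,1]+.0985)<.05)&(q[...,2]>.02)&(q[...,2]<.1);p=q[m];print(m.sum(),np.percentile(p,[2,50,98],axis=0))
print(MB.T@(c2w([-.0106,.0638,.28])-observe()['ee_pos']))
E
```

```text
time: 37.45
ee_pos: [0.4946, -0.4002, 0.1235]
tcp_rot: [0.778, 0.628, 0.001, -0.0]
wrist_force: [-0.8, -0.5, 0.7]
gripper_width: 0.0225
finger_force: 0.0
time: 37.95
ee_pos: [0.4943, -0.4002, 0.2953]
tcp_rot: [0.778, 0.628, 0.001, 0.0]
wrist_force: [1.1, -0.2, 0.1]
gripper_width: 0.0352
finger_force: 0.0
229 [[-0.0161 -0.1302  0.1386]
 [ 0.0027 -0.1004  0.1433]
 [ 0.0429 -0.0613  0.1473]]
3499 [[-0.0214 -0.1439  0.0303]
 [ 0.0453 -0.0942  0.0745]
 [ 0.1519 -0.0519  0.0982]]
[ 0.1436 -0.5224  0.023 ]
```

```bash

python3 -m jog '{"linear":[[0.02,-0.03,0],[0.04,-0.02,0],[0.04,0,0],[0.04,0,0],[0.04,0,0]],"twist":[[0,0,0],[0,0,7.7],[0,0,0],[0,0,0],[0,0,0]],"grip":[40,40,40,40,40]}' >/dev/null
python3 -m jog '{"linear":[[0.04,0,0],[0.04,0,0],[0,0,0],[0,0,0],[0,0,0]],"twist":[[0,0,0],[0,0,7.7],[0,0,7.7],[0,0,7.7],[0,0,7.7]],"grip":[40,40,40,40,40]}' >/dev/null
python3 -m jog '{"linear":[[0,0,0],[0,0,0],[0,0,0],[0,0,0],[0,0,0]],"twist":[[0,0,7.7],[0,0,7.7],[0,0,7.7],[0,0,7.7],[0,0,0]],"grip":[40,40,40,40,40]}'
python3 - <<'E'
from h import *
np.set_printoptions(precision=4,suppress=True)
print(turn(MB),MB.T@(c2w([-.030,.0107,.25])-observe()['ee_pos']))
E
```

```text
time: 39.5
ee_pos: [0.5261, -0.143, 0.2938]
tcp_rot: [0.997, 0.074, 0.001, -0.0]
wrist_force: [0.2, -0.1, 0.2]
gripper_width: 0.0347
finger_force: 0.0
[-0.0323 -0.073  -0.068 ] [ 0.0564 -0.2182  0.0438]
```

```bash

python3 -m jog '{"linear":[[0.0113,-0.0436,0],[0.0113,-0.0436,0],[0.0113,-0.0436,0],[0.0113,-0.0436,0],[0.0112,-0.0438,0]],"twist":[[0,0,0],[0,0,0],[0,0,0],[0,0,0],[0,0,0]],"grip":[40,40,40,40,40]}' >/dev/null
python3 -m jog '{"linear":[[0,0,0.044],[0,0,0],[0,0,0]],"twist":[[0,0,0],[0,0,0],[0,0,0]],"grip":[40,40,40]}'
python3 - <<'E'
from h import *
np.set_printoptions(precision=4,suppress=True)
for b in bars(cam('wrist')): print(b)
print(turn(MB),delta(c2w([-.030,.0107,.1115])),delta(c2w([-.028,.0107,.1115])))
E
```

```text
time: 40.3
ee_pos: [0.5491, 0.0801, 0.2503]
tcp_rot: [0.997, 0.075, -0.0, -0.0]
wrist_force: [0.2, -0.0, 0.3]
gripper_width: 0.0347
finger_force: 0.0
(array([-0.0104,  0.0639]), np.float64(-0.42609820112687513), np.float64(0.08717908697025235), np.float64(0.13409055338608203), 751)
(array([-0.0276,  0.0122]), np.float64(2.3371858551389644), np.float64(0.08670463418511823), np.float64(0.13415337810617092), 695)
[-0.0057 -0.1104  0.057 ] [-0.0005 -0.0012  0.14  ] [ 0.0015 -0.0012  0.14  ]
```

```bash

python3 -m jog '{"linear":[[0.002,-0.002,0.03],[0,0,0.04],[0,0,0.04],[0,0,0.03],[0,0,0]],"twist":[[0,0,-2.3],[0,0,0],[0,0,0],[0,0,0],[0,0,0]],"grip":[40,40,40,40,40]}' 
python3 -m jog '{"linear":[[0,0,0],[0,0,0],[0,0,0],[0,0,0],[0,0,0]],"twist":[[0,0,0],[0,0,0],[0,0,0],[0,0,0],[0,0,0]],"grip":[0,0,0,0,0]}' 
python3 -m jog '{"linear":[[0,0,0],[0,0,-0.02],[0,0,-0.04],[0,0,-0.04],[0,0,-0.04]],"twist":[[0,0,0],[0,0,0],[0,0,0],[0,0,0],[0,0,0]],"grip":[0,0,0,0,0]}' 
python3 -m jog '{"linear":[[-0.03,0,-0.03],[0,0,0],[0,0,0],[0,0,0],[0,0,0]],"twist":[[0,0,0],[0,0,-7.5],[0,0,-7.5],[0,0,-7.5],[0,0,-7.5]],"grip":[0,0,0,0,0]}' 
python3 -m jog '{"linear":[[0,0,0],[0,0,0],[0,0,0],[0,0,0],[0,0,0]],"twist":[[0,0,-7.5],[0,0,-7.5],[0,0,-7.5],[0,0,-7.5],[0,0,-7.5]],"grip":[0,0,0,0,0]}' 
python3 -m jog '{"linear":[[0,0,0],[0,0,0]],"twist":[[0,0,0],[0,0,0]],"grip":[0,0]}' 
python3 - <<'E'
from h import *
np.set_printoptions(precision=4,suppress=True)
o=observe();print(turn(MR),MR.T@(r2w([-.085,.007,.27])-o['ee_pos']),MR.T@(r2w([-.085,.007,.155])-o['ee_pos']))
E
```

```text
time: 40.85
ee_pos: [0.55, 0.0817, 0.1083]
tcp_rot: [0.996, 0.094, -0.002, -0.0]
wrist_force: [-0.3, 0.0, 1.2]
gripper_width: 0.0348
finger_force: 0.0
time: 41.35
ee_pos: [0.5522, 0.0834, 0.1117]
tcp_rot: [0.996, 0.094, 0.002, -0.0]
wrist_force: [0.1, -1.1, 6.6]
gripper_width: 0.0091
finger_force: 30.0
time: 41.85
ee_pos: [0.5507, 0.0835, 0.252]
tcp_rot: [0.996, 0.095, 0.001, -0.0]
wrist_force: [1.4, 0.7, -1.2]
gripper_width: 0.009
finger_force: 30.0
time: 42.35
ee_pos: [0.5214, 0.0778, 0.2805]
tcp_rot: [0.936, 0.352, 0.001, 0.0]
wrist_force: [-0.1, 0.4, -2.0]
gripper_width: 0.0092
finger_force: 30.0
time: 42.85
ee_pos: [0.5214, 0.0778, 0.2803]
tcp_rot: [0.773, 0.634, 0.001, 0.0]
wrist_force: [-1.5, -0.0, -0.9]
gripper_width: 0.009
finger_force: 30.0
time: 43.05
ee_pos: [0.5215, 0.0777, 0.2803]
tcp_rot: [0.776, 0.63, 0.001, 0.0]
wrist_force: [0.3, -0.5, -1.2]
gripper_width: 0.0089
finger_force: 30.0
[ 0.0652 -0.049  -0.0722] [-0.3678 -0.0166  0.0103] [-0.3678 -0.0166  0.1253]
```

```bash

python3 -m jog '{"linear":[[-0.02,-0.0018,0],[-0.04,-0.0018,0],[-0.04,-0.0018,0],[-0.04,-0.0018,0],[-0.04,-0.0018,0]],"twist":[[0,0,0],[0,0,0],[0,0,0],[0,0,0],[0,0,0]],"grip":[0,0,0,0,0]}' >/dev/null
python3 -m jog '{"linear":[[-0.04,-0.0018,0],[-0.04,-0.0018,0],[-0.04,-0.0018,0],[-0.04,-0.0018,0],[-0.0278,0,0]],"twist":[[0,0,0],[0,0,0],[0,0,0],[0,0,0],[0,0,0]],"grip":[0,0,0,0,0]}' >/dev/null
python3 -m jog '{"linear":[[0,0,0.04],[0,0,0.04],[0,0,0.03],[0,0,0.0155],[0,0,0]],"twist":[[0,0,0],[0,0,0],[0,0,0],[0,0,0],[0,0,0]],"grip":[0,0,0,0,0]}' 
python3 -m jog '{"linear":[[0,0,0],[0,0,0]],"twist":[[0,0,0],[0,0,0]],"grip":[0,0]}' 
python3 - <<'E'
from h import *
np.set_printoptions(precision=4,suppress=True)
o=observe();print(turn(MR),w2r(o['ee_pos']),MR.T@(r2w([.003,.007,.155])-o['ee_pos']))
E
```

```text
time: 44.55
ee_pos: [0.4302, -0.2783, 0.1521]
tcp_rot: [0.776, 0.631, 0.0, -0.002]
wrist_force: [-0.4, 0.0, -0.8]
gripper_width: 0.0092
finger_force: 30.0
time: 44.75
ee_pos: [0.4325, -0.2795, 0.1559]
tcp_rot: [0.776, 0.631, 0.001, 0.001]
wrist_force: [-0.1, -0.3, -0.9]
gripper_width: 0.0088
finger_force: 30.0
[ 0.1846 -0.0087  0.0954] [-0.0825  0.0069  0.1559] [0.0001 0.0855 0.0009]
```

```bash

python3 -m jog '{"linear":[[0,0.017,0],[0,0.017,0],[0,0.017,0],[0,0.017,0],[0,0.017,0]],"twist":[[0,0,0],[0,0,0],[0,0,0],[0,0,0],[0,0,0]],"grip":[0,0,0,0,0]}' 
python3 -m jog '{"linear":[[0,0,0],[0,0,0.012],[0,0,0.012],[0,0,0.006],[0,0,0]],"twist":[[0,0,0],[0,0,0],[0,0,0],[0,0,0],[0,0,0]],"grip":[0,0,0,0,0]}' 
python3 -m jog '{"linear":[[0,0,0.003],[0,0,0]],"twist":[[0,0,0],[0,0,0]],"grip":[0,0]}' | grep -E "pos|force"
python3 -m jog '{"linear":[[0,0,0.002],[0,0,0]],"twist":[[0,0,0],[0,0,0]],"grip":[0,0]}' | grep -E "pos|force"
```

```text
time: 45.25
ee_pos: [0.5163, -0.2969, 0.1561]
tcp_rot: [0.776, 0.631, 0.001, 0.001]
wrist_force: [0.5, -0.3, -2.4]
gripper_width: 0.0093
finger_force: 30.0
time: 45.75
ee_pos: [0.5136, -0.296, 0.1231]
tcp_rot: [0.775, 0.632, 0.0, -0.001]
wrist_force: [0.4, -0.3, -1.0]
gripper_width: 0.0089
finger_force: 30.0
ee_pos: [0.515, -0.2964, 0.1217]
wrist_force: [-0.1, -1.0, 0.2]
finger_force: 30.0
ee_pos: [0.5153, -0.2965, 0.121]
wrist_force: [-3.9, 1.4, 7.1]
finger_force: 30.0
```

```bash

python3 -m jog '{"linear":[[0,0,-0.001],[0,0,0],[0,0,0],[0,0,0],[0,0,-0.02]],"twist":[[0,0,0],[0,0,0],[0,0,0],[0,0,0],[0,0,0]],"grip":[0,30,30,30,30]}' 
python3 -m jog '{"linear":[[0,0,-0.03],[0,0,-0.04],[0,0,-0.04],[0,-0.02,-0.04],[0.03,-0.02,0]],"twist":[[0,0,0],[0,0,0],[0,0,0],[0,0,0],[0,0,0]],"grip":[40,40,40,40,40]}' 
python3 -m jog '{"linear":[[0.04,0,0],[0.04,0,0],[0.04,0,0],[0.04,0,0],[0.04,0,0]],"twist":[[0,0,0],[0,0,0],[0,0,0],[0,0,7.7],[0,0,7.7]],"grip":[40,40,40,40,40]}' >/dev/null
python3 -m jog '{"linear":[[0,0,0],[0,0,0],[0,0,0],[0,0,0],[0,0,0]],"twist":[[0,0,7.7],[0,0,7.7],[0,0,7.7],[0,0,7.7],[0,0,7.7]],"grip":[40,40,40,40,40]}' >/dev/null
python3 -m jog '{"linear":[[0,0,0],[0,0,0],[0,0,0]],"twist":[[0,0,7.7],[0,0,7.7],[0,0,0]],"grip":[40,40,40]}'
python3 - <<'E'
from h import *
np.set_printoptions(precision=4,suppress=True)
print(turn(MB),MB.T@(c2w([-.0104,.0639,.25])-observe()['ee_pos']))
for n in ['top']:
    c=cam(n);q=w2r(cloud(c))
    for y0 in [-.0985,.007]:
        m=(abs(q[...,1]-y0)<.05)&(q[...,2]>.125)&(q[...,2]<.16)&(abs(q[...,0])<.06)&(c['color'].max(-1)<80);p=q[m]
        print(m.sum(),np.percentile(p,[2,50,98],axis=0) if m.sum() else 0)
E
```

```text
time: 46.65
ee_pos: [0.5134, -0.2955, 0.1381]
tcp_rot: [0.775, 0.632, -0.0, -0.002]
wrist_force: [0.3, 0.4, 0.5]
gripper_width: 0.0248
finger_force: 0.0
time: 47.15
ee_pos: [0.4823, -0.263, 0.2958]
tcp_rot: [0.777, 0.63, 0.002, 0.004]
wrist_force: [0.6, 0.8, -0.3]
gripper_width: 0.0347
finger_force: 0.0
time: 48.45
ee_pos: [0.5272, -0.0645, 0.2907]
tcp_rot: [0.997, 0.078, 0.001, -0.0]
wrist_force: [-0.3, 0.2, -0.8]
gripper_width: 0.0346
finger_force: 0.0
[-0.0252 -0.0846  0.4267] [ 0.0633 -0.1939  0.0407]
0 0
0 0
```

```bash

python3 -m jog '{"linear":[[0.0127,-0.0388,0],[0.0127,-0.0388,0],[0.0127,-0.0388,0],[0.0127,-0.0388,0],[0.0125,-0.0388,0]],"twist":[[0,0,0.4],[0,0,0],[0,0,0],[0,0,0],[0,0,0]],"grip":[40,40,40,40,40]}' >/dev/null
python3 -m jog '{"linear":[[0,0,0.041],[0,0,0],[0,0,0]],"twist":[[0,0,0],[0,0,0],[0,0,0]],"grip":[40,40,40]}'
python3 - <<'E'
from h import *
np.set_printoptions(precision=4,suppress=True)
for b in bars(cam('wrist')): print(b)
print(turn(MB),delta(c2w([-.0104,.0639,.1115])))
E
```

```text
time: 49.3
ee_pos: [0.5601, 0.1357, 0.2499]
tcp_rot: [0.997, 0.076, -0.0, 0.0]
wrist_force: [-0.3, -0.2, 1.2]
gripper_width: 0.0347
finger_force: 0.0
(array([-0.0105,  0.0652]), np.float64(-0.6847067290162336), np.float64(0.0869422120348246), np.float64(0.13422576936394637), 705)
[-0.0015 -0.1017  0.1463] [ 0.0002 -0.0009  0.1395]
```

```bash

python3 -m jog '{"linear":[[0,-0.0015,0.03],[0,0,0.04],[0,0,0.035],[0,0,0],[0,0,0]],"twist":[[0,0,0],[0,0,0],[0,0,0],[0,0,0],[0,0,0]],"grip":[27,27,27,27,27]}' 
python3 -m jog '{"linear":[[0,0,0.034],[0,0,0],[0,0,0]],"twist":[[0,0,0],[0,0,0],[0,0,0]],"grip":[27,27,27]}' 
python3 -m jog '{"linear":[[0,0,0],[0,0,0],[0,0,0],[0,0,0],[0,0,0]],"twist":[[0,0,0],[0,0,0],[0,0,0],[0,0,0],[0,0,0]],"grip":[0,0,0,0,0]}' 
python3 -m jog '{"linear":[[0,0,0],[0,0,-0.02],[0,0,-0.04],[0,0,-0.04],[0,0,-0.04]],"twist":[[0,0,0],[0,0,0],[0,0,0],[0,0,0],[0,0,0]],"grip":[0,0,0,0,0]}' 
python3 -m jog '{"linear":[[-0.02,0,-0.03],[-0.03,0,0],[0,0,0],[0,0,0],[0,0,0]],"twist":[[0,0,0],[0,0,-7.7],[0,0,-7.7],[0,0,-7.7],[0,0,-7.7]],"grip":[0,0,0,0,0]}' 
python3 -m jog '{"linear":[[0,0,0],[0,0,0],[0,0,0],[0,0,0],[0,0,0]],"twist":[[0,0,-7.7],[0,0,-7.7],[0,0,-7.7],[0,0,-7.7],[0,0,-7.7]],"grip":[0,0,0,0,0]}' >/dev/null
python3 -m jog '{"linear":[[0,0,0],[0,0,0]],"twist":[[0,0,0],[0,0,0]],"grip":[0,0]}' 
python3 - <<'E'
from h import *
np.set_printoptions(precision=4,suppress=True)
o=observe();print(turn(MR),MR.T@(r2w([-.085,.1105,.27])-o['ee_pos']),MR.T@(r2w([-.085,.1105,.155])-o['ee_pos']))
E
```

```text
time: 49.85
ee_pos: [0.5612, 0.1378, 0.1469]
tcp_rot: [0.997, 0.075, 0.001, -0.0]
wrist_force: [-0.0, -0.1, 0.2]
gripper_width: 0.0238
finger_force: 0.0
time: 50.15
ee_pos: [0.5612, 0.1385, 0.1131]
tcp_rot: [0.997, 0.075, 0.002, -0.0]
wrist_force: [-0.2, -0.1, -0.2]
gripper_width: 0.0237
finger_force: 0.0
time: 50.65
ee_pos: [0.5611, 0.1382, 0.1122]
tcp_rot: [0.997, 0.075, 0.002, -0.0]
wrist_force: [0.2, -1.4, 7.1]
gripper_width: 0.009
finger_force: 30.0
time: 51.15
ee_pos: [0.5595, 0.1384, 0.2524]
tcp_rot: [0.997, 0.076, 0.0, -0.0]
wrist_force: [1.0, 0.1, -1.0]
gripper_width: 0.009
finger_force: 30.0
time: 51.65
ee_pos: [0.5102, 0.1308, 0.281]
tcp_rot: [0.94, 0.34, 0.001, 0.0]
wrist_force: [-0.0, -0.3, -2.3]
gripper_width: 0.0089
finger_force: 30.0
time: 52.35
ee_pos: [0.5105, 0.1308, 0.2808]
tcp_rot: [0.779, 0.627, 0.001, 0.0]
wrist_force: [0.4, 0.5, -2.1]
gripper_width: 0.0091
finger_force: 30.0
[ 0.0547 -0.0482 -0.4741] [-0.3141  0.0051  0.0108] [-0.3141  0.0051  0.1258]
```

```bash

python3 -m jog '{"linear":[[-0.024,0.001,0],[-0.04,0.001,0],[-0.04,0.001,0],[-0.04,0.001,0],[-0.04,0.001,0]],"twist":[[0,0,0.4],[0,0,0],[0,0,0],[0,0,0],[0,0,0]],"grip":[0,0,0,0,0]}' >/dev/null
python3 -m jog '{"linear":[[-0.04,0,0],[-0.04,0,0],[-0.04,0,0],[-0.01,0,0],[0,0,0.03]],"twist":[[0,0,0],[0,0,0],[0,0,0],[0,0,0],[0,0,0]],"grip":[0,0,0,0,0]}' >/dev/null
python3 -m jog '{"linear":[[0,0,0.04],[0,0,0.035],[0,0,0.0205],[0,0,0],[0,0,0]],"twist":[[0,0,0],[0,0,0],[0,0,0],[0,0,0],[0,0,0]],"grip":[0,0,0,0,0]}' 
python3 - <<'E'
from h import *
np.set_printoptions(precision=4,suppress=True)
o=observe();print(turn(MR),w2r(o['ee_pos']),MR.T@(r2w([.003,.1105,.155])-o['ee_pos']))
E
```

```text
time: 53.85
ee_pos: [0.4485, -0.1765, 0.1557]
tcp_rot: [0.78, 0.626, 0.001, 0.0]
wrist_force: [0.0, -0.4, -1.3]
gripper_width: 0.0095
finger_force: 30.0
[ 0.0765 -0.0669 -0.7165] [-0.0878  0.1111  0.1557] [-0.0006  0.0908  0.0007]
```

```bash

python3 -m jog '{"linear":[[0,0.018,0],[0,0.018,0],[0,0.018,0],[0,0.018,0],[0,0.018,0]],"twist":[[0,0,-0.7],[0,0,0],[0,0,0],[0,0,0],[0,0,0]],"grip":[0,0,0,0,0]}' 
python3 -m jog '{"linear":[[0,0,0],[0,0,0.012],[0,0,0.012],[0,0,0.006],[0,0,0]],"twist":[[0,0,0],[0,0,0],[0,0,0],[0,0,0],[0,0,0]],"grip":[0,0,0,0,0]}' 
python3 -m jog '{"linear":[[0,0,0.003],[0,0,0]],"twist":[[0,0,0],[0,0,0]],"grip":[0,0]}' | grep -E "pos|force"
python3 -m jog '{"linear":[[0,0,0.002],[0,0,0]],"twist":[[0,0,0],[0,0,0]],"grip":[0,0]}' | grep -E "pos|force"
```

```text
time: 54.35
ee_pos: [0.5381, -0.1958, 0.1574]
tcp_rot: [0.776, 0.63, 0.002, 0.001]
wrist_force: [0.7, -0.1, -2.6]
gripper_width: 0.0087
finger_force: 30.0
time: 54.85
ee_pos: [0.535, -0.1951, 0.1238]
tcp_rot: [0.776, 0.631, 0.0, -0.001]
wrist_force: [0.3, 0.3, -1.6]
gripper_width: 0.009
finger_force: 30.0
ee_pos: [0.5363, -0.1954, 0.1222]
wrist_force: [1.0, 0.7, -2.1]
finger_force: 30.0
ee_pos: [0.5366, -0.1955, 0.1216]
wrist_force: [-3.7, 1.0, 7.9]
finger_force: 30.0
```

```bash

python3 -m jog '{"linear":[[0,0,-0.001],[0,0,0],[0,0,0],[0,0,0],[0,0,-0.02]],"twist":[[0,0,0],[0,0,0],[0,0,0],[0,0,0],[0,0,0]],"grip":[0,30,30,30,30]}' >/dev/null
python3 -m jog '{"linear":[[0,0,-0.03],[0,0,-0.04],[0,0,-0.04],[-0.02,0,-0.04],[-0.04,0,-0.03]],"twist":[[0,0,0],[0,0,0],[0,0,0],[0,0,0],[0,0,0]],"grip":[30,30,30,30,30]}' >/dev/null
python3 -m jog '{"linear":[[-0.04,0,-0.03],[-0.04,0,-0.02],[-0.04,0,0],[0,0,0]],"twist":[[0,0,0],[0,0,0],[0,0,0],[0,0,0]],"grip":[30,30,30,30]}'
python3 - <<'E'
from h import *
np.set_printoptions(precision=4,suppress=True)
c=cam('wrist');q=w2r(cloud(c));cv2.imwrite('pics/h3.png',cv2.resize(c['color'],(800,600)))
for y0 in [-.0985,.007,.1105]:
    m=(abs(q[...,1]-y0)<.05)&(q[...,2]>.125)&(q[...,2]<.16)&(abs(q[...,0])<.04)&(c['color'].max(-1)<80);p=q[m]
    print(m.sum(),np.percentile(p,[2,50,98],axis=0) if m.sum() else 0)
E
```

```text
time: 56.65
ee_pos: [0.4964, -0.3783, 0.3704]
tcp_rot: [0.778, 0.628, -0.001, 0.001]
wrist_force: [0.5, 0.7, -0.6]
gripper_width: 0.0262
finger_force: 0.0
0 0
0 0
0 0
```

View pics/h3.png

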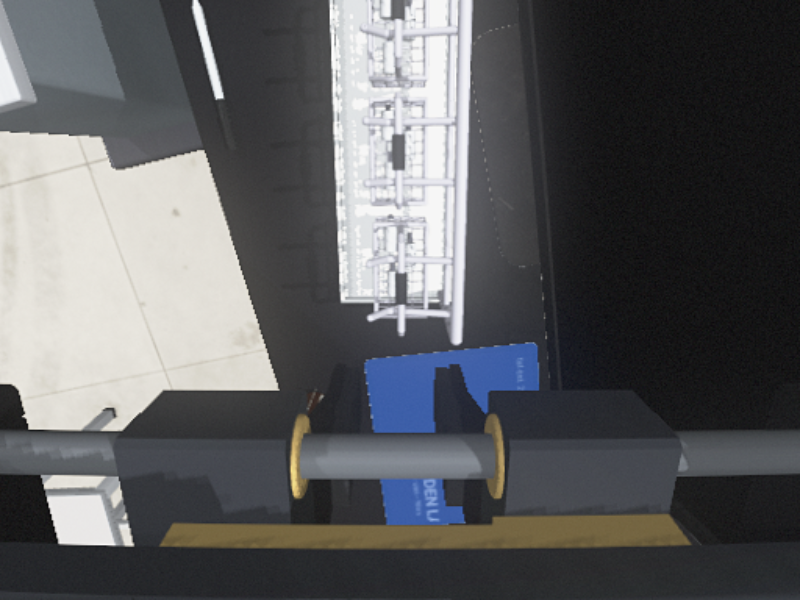

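```bash

python3 -m jog '{"linear":[[0.02,-0.01,-0.04],[0.04,-0.01,0],[0.04,-0.01,0],[0.045,0,0],[0.045,0,0]],"twist":[[0,0,0],[0,0,0],[0,0,0],[0,0,0],[0,0,0]],"grip":[30,30,30,30,30]}' >/dev/null
python3 -m jog '{"linear":[[0.045,0,0],[0.045,0,0],[0.045,0,0],[0.045,0,0],[0,0,0]],"twist":[[0,0,0],[0,0,-6.8],[0,0,-6.8],[0,0,-6.8],[0,0,0]],"grip":[30,30,30,30,30]}'
python3 - <<'E'
from h import *
np.set_printoptions(precision=4,suppress=True)
M=want(EY,-kz);print(turn(M),M.T@(c2w([.14,.0053,.41])-observe()['ee_pos']),w2c(observe()['ee_pos']))
c=cam('wrist');q=w2c(cloud(c));m=(q[...,0]>.09)&(q[...,0]<.2)&(abs(q[...,1]-.005)<.03)&(q[...,2]>.31)&(q[...,2]<.37)&(c['color'].max(-1)<70);p=q[m];print(m.sum(),np.percentile(p,[2,50,98],axis=0) if m.sum() else 0)
E
```

```text
time: 57.7
ee_pos: [0.5283, 0.0073, 0.4117]
tcp_rot: [0.646, 0.764, 0.002, -0.0]
wrist_force: [-0.6, -0.6, 0.8]
gripper_width: 0.0261
finger_force: 0.0
[ 0.1468 -0.1456  1.071 ] [0.0645 0.2019 0.0017] [-0.0619 -0.0592  0.4117]
182 [[ 0.1351 -0.0249  0.3105]
 [ 0.1372 -0.0225  0.3235]
 [ 0.1405  0.0347  0.3368]]
```

```bash

python3 -m jog '{"linear":[[0.013,0.04,0],[0.013,0.04,0],[0.013,0.04,0],[0.013,0.04,0],[0.0125,0.042,0]],"twist":[[0,0,1.1],[0,0,0],[0,0,0],[0,0,0],[0,0,0]],"grip":[30,30,30,30,30]}' >/dev/null
python3 -m jog '{"linear":[[0,0,0.02],[0,0,0],[0,0,0]],"twist":[[0,0,0],[0,0,0],[0,0,0]],"grip":[32,32,32]}'
python3 - <<'E'
from h import *
np.set_printoptions(precision=4,suppress=True)
M=want(EY,-kz);print(turn(M),M.T@(c2w([.1425,.0053,.3205])-observe()['ee_pos']))
c=cam('wrist');q=w2c(cloud(c));m=(q[...,0]>.11)&(q[...,0]<.18)&(q[...,1]<.026)&(q[...,1]>-.018)&(q[...,2]>.325)&(q[...,2]<.36)&(c['color'].max(-1)<70);p=q[m];print(m.sum(),np.percentile(p,[2,50,98],axis=0) if m.sum() else 0)
E
```

```text
time: 58.55
ee_pos: [0.7201, 0.0887, 0.3916]
tcp_rot: [0.659, 0.752, -0.0, 0.0]
wrist_force: [0.9, -0.1, 1.2]
gripper_width: 0.028
finger_force: 0.0
[ 0.0066  0.0177 -1.003 ] [0.0123 0.0027 0.0711]
753 [[ 0.1374 -0.0172  0.337 ]
 [ 0.1417  0.0039  0.34  ]
 [ 0.1462  0.0253  0.3415]]
```

```bash

python3 -m jog '{"linear":[[0.012,0.002,0.02],[0,0,0.03],[0,0,0.022],[0,0,0],[0,0,0]],"twist":[[0,0,-1],[0,0,0],[0,0,0],[0,0,0],[0,0,0]],"grip":[32,32,32,32,0]}'
python3 -m jog '{"linear":[[0,0,0],[0,0,0],[0,0,0]],"twist":[[0,0,0],[0,0,0],[0,0,0]],"grip":[0,0,0]}'
python3 - <<'E'
from h import *
p=w2c(observe()['ee_pos']);f=.09-p[0];u=p[2]+.0187-.115;print(p,np.hypot(f,u),np.arctan2(u,f)-np.arctan2(.034,.224))
a,b=.226,.034;pf=pu=None
for t in np.r_[1.65,np.arange(1.59,-.01,-.06)]:
    f,u=a*np.cos(t)-b*np.sin(t),a*np.sin(t)+b*np.cos(t)
    if pf is not None: print(round(t,2),'y %.4f z %.4f'%(pf-f,-(u-pu)))
    pf,pu=f,u
E
```

```text
time: 59.1
ee_pos: [0.721, 0.1008, 0.3221]
tcp_rot: [0.653, 0.757, 0.001, 0.001]
wrist_force: [-0.2, -0.1, 0.0]
gripper_width: 0.0249
finger_force: 0.0
time: 59.4
ee_pos: [0.7212, 0.1018, 0.3216]
tcp_rot: [0.652, 0.758, 0.001, 0.001]
wrist_force: [-3.1, -1.1, 5.5]
gripper_width: 0.0089
finger_force: 30.0
[0.14276687 0.0057106  0.32158555] 0.23138262447925098 1.6502351112543254
1.59 y -0.0134 z -0.0027
1.53 y -0.0136 z -0.0019
1.47 y -0.0137 z -0.0011
1.41 y -0.0137 z -0.0003
1.35 y -0.0137 z 0.0006
1.29 y -0.0136 z 0.0014
1.23 y -0.0135 z 0.0022
1.17 y -0.0134 z 0.0030
1.11 y -0.0132 z 0.0038
1.05 y -0.0129 z 0.0046
0.99 y -0.0126 z 0.0054
0.93 y -0.0123 z 0.0061
0.87 y -0.0119 z 0.0068
0.81 y -0.0115 z 0.0075
0.75 y -0.0110 z 0.0082
0.69 y -0.0105 z 0.0088
0.63 y -0.0099 z 0.0095
0.57 y -0.0093 z 0.0100
0.51 y -0.0087 z 0.0106
0.45 y -0.0081 z 0.0111
0.39 y -0.0074 z 0.0115
0.33 y -0.0067 z 0.0120
0.27 y -0.0060 z 0.0123
0.21 y -0.0052 z 0.0127
0.15 y -0.0044 z 0.0130
0.09 y -0.0036 z 0.0132
0.03 y -0.0028 z 0.0134
```

```bash

python3 -m jog '{"linear":[[0,-0.0134,-0.0025],[0,-0.0136,-0.0019],[0,-0.0137,-0.0011],[0,-0.0137,-0.0003],[0,-0.0137,0.0006]],"twist":[[0,0,0],[0,0,0],[0,0,0],[0,0,0],[0,0,0]],"grip":[0,0,0,0,0]}'|grep force
python3 -m jog '{"linear":[[0,-0.0136,0.0014],[0,-0.0135,0.0022],[0,-0.0134,0.003],[0,-0.0132,0.0038],[0,-0.0129,0.0046]],"twist":[[0,0,0],[0,0,0],[0,0,0],[0,0,0],[0,0,0]],"grip":[0,0,0,0,0]}'|grep force
python3 -m jog '{"linear":[[0,-0.0126,0.0054],[0,-0.0123,0.0061],[0,-0.0119,0.0068],[0,-0.0115,0.0075],[0,-0.011,0.0082]],"twist":[[0,0,0],[0,0,0],[0,0,0],[0,0,0],[0,0,0]],"grip":[0,0,0,0,0]}'|grep force
python3 - <<'E'
from h import *
p=w2c(observe()['ee_pos']);f=.09-p[0];u=p[2]+.0187-.115;print(p,np.hypot(f,u),np.arctan2(u,f)-np.arctan2(.034,.224),observe()['gripper_width'])
E
```

```text
wrist_force: [4.4, -0.2, 4.5]
finger_force: 30.0
wrist_force: [1.9, 0.8, 2.3]
finger_force: 30.0
wrist_force: [0.9, 2.0, 2.2]
finger_force: 30.0
[-0.05030877  0.00593173  0.27683266] 0.22864512345170132 0.7594815684798606 0.009034112414478242
```

```bash

python3 -m jog '{"linear":[[0,-0.0105,0.0088],[0,-0.0099,0.0095],[0,-0.0093,0.01],[0,-0.0087,0.0106],[0,-0.0081,0.0111]],"twist":[[0,0,0],[0,0,0],[0,0,0],[0,0,0],[0,0,0]],"grip":[0,0,0,0,0]}'|grep force
python3 -m jog '{"linear":[[0,-0.0074,0.0115],[0,-0.0067,0.012],[0,-0.003,0.0062],[0,-0.003,0.0061],[0,-0.0026,0.0064]],"twist":[[0,0,0],[0,0,0],[0,0,0],[0,0,0],[0,0,0]],"grip":[0,0,0,0,0]}'|grep force
python3 -m jog '{"linear":[[0,-0.0026,0.0063],[0,-0.0015,0.0043],[0,-0.0015,0.0043],[0,-0.0014,0.0044],[0,-0.0012,0.0044]],"twist":[[0,0,0],[0,0,0],[0,0,0],[0,0,0],[0,0,0]],"grip":[0,0,0,0,0]}'|grep force
python3 - <<'E'
from h import *
p=w2c(observe()['ee_pos']);f=.09-p[0];u=p[2]+.0187-.115;print(p,np.hypot(f,u),np.arctan2(u,f)-np.arctan2(.034,.224),observe()['gripper_width'])
E
```

```text
wrist_force: [2.6, 1.9, 1.0]
finger_force: 30.0
wrist_force: [1.9, 2.8, 0.9]
finger_force: 30.0
wrist_force: [2.9, 3.6, 0.6]
finger_force: 30.0
[-0.12773581  0.00603786  0.15949468] 0.22672107982962167 0.13183880057510988 0.008872711869697679
```

```bash

python3 -m jog '{"linear":[[0,-0.0011,0.0044],[0,-0.001,0.0044],[0,-0.0009,0.004],[0,-0.0008,0.004],[0,-0.0004,0.002]],"twist":[[0,0,0],[0,0,0],[0,0,0],[0,0,0],[0,0,0]],"grip":[0,0,0,0,0]}'|grep -E "pos|force"
python3 -m jog '{"linear":[[0,-0.0004,0.002],[0,-0.0004,0.002],[0,-0.0004,0.002],[0,0,0]],"twist":[[0,0,0],[0,0,0],[0,0,0],[0,0,0]],"grip":[0,0,0,0]}'|grep -E "pos|force"
```

```text
ee_pos: [0.4494, 0.0614, 0.1408]
wrist_force: [2.5, 5.3, 3.9]
finger_force: 30.0
ee_pos: [0.4485, 0.0613, 0.1349]
wrist_force: [4.1, 4.7, 0.5]
finger_force: 30.0
```

```bash

for i in 1; do
python3 -m jog '{"linear":[[0,0,0.0015],[0,0,0.0015],[0,0,0]],"twist":[[0,0,0],[0,0,0],[0,0,0]],"grip":[0,0,0]}'|grep -E "pos|st_force"
python3 -m jog '{"linear":[[0,0,0.0015],[0,0,0.0015],[0,0,0]],"twist":[[0,0,0],[0,0,0],[0,0,0]],"grip":[0,0,0]}'|grep -E "pos|st_force"
done
```

```text
ee_pos: [0.4486, 0.0612, 0.1342]
wrist_force: [-8.9, 2.6, 30.3]
ee_pos: [0.4486, 0.061, 0.1322]
wrist_force: [-13.8, 1.8, 43.8]
```

```bash

python3 -m jog '{"linear":[[0,0,-0.005],[0,0,0],[0,0,0],[0,0,-0.01],[0,0,-0.03]],"twist":[[0,0,0],[0,0,0],[0,0,0],[0,0,0],[0,0,0]],"grip":[0,30,30,30,30]}'|grep -E "pos|width"
python3 -m jog '{"linear":[[0,0,-0.04],[0,0,-0.02],[0,0,0],[0,0,0],[0,0,0]],"twist":[[0,0,0],[0,0,8.2],[0,0,8.2],[0,0,8.2],[0,0,8.2]],"grip":[30,45,45,45,45]}' >/dev/null
python3 -m jog '{"linear":[[0,0,0],[0,0,0],[0,0,0],[0,0,0],[0,0,0]],"twist":[[0,0,8.2],[0,0,8.2],[0,0,8.2],[0,0,8.2],[0,0,8.2]],"grip":[45,45,45,45,45]}' >/dev/null
python3 -m jog '{"linear":[[0,0,0],[0,0,0],[0,0,0]],"twist":[[0,0,8.2],[0,0,8.1],[0,0,0]],"grip":[45,45,45]}'
python3 - <<'E'
from h import *
np.set_printoptions(precision=4,suppress=True)
print(turn(MB),delta([.4185,.1115,.135]),observe()['joint_positions'])
c=cam('wrist');q=w2c(cloud(c))
m=(q[...,2]>.14)&(q[...,2]<.17)&(q[...,0]<-.142)&(q[...,0]>-.18)&(q[...,1]<.1)&(q[...,1]>.02)&(c['color'].max(-1)<80);p=q[m];print(m.sum(),np.percentile(p,[2,50,98],axis=0) if m.sum() else 0)
if m.sum(): print(c2w(np.median(p,0)))
m=(q[...,2]>.15)&(q[...,2]<.2)&(abs(q[...,0])<.06)&(abs(q[...,1])<.09);A=np.c_[q[m][:,0],np.ones(m.sum())];print('slope',np.linalg.lstsq(A,q[m][:,2],rcond=None)[0])
E
```

```text
ee_pos: [0.4455, 0.0599, 0.172]
gripper_width: 0.0251
time: 65.7
ee_pos: [0.4473, 0.0603, 0.2339]
tcp_rot: [0.997, 0.072, 0.0, -0.0]
wrist_force: [-0.1, -0.0, -0.2]
gripper_width: 0.0392
finger_force: 0.0
[-0.016  -0.0386 -0.2064] [-0.0212 -0.0548  0.0989] [ 0.4926 -0.0591 -0.6854  1.8749 -0.039   1.312  -1.608 ]
390 [[-0.1602  0.053   0.1408]
 [-0.1517  0.0591  0.1565]
 [-0.1469  0.0668  0.159 ]]
[0.422  0.111  0.1565]
slope [0.0026 0.1681]
```

```bash

python3 -m jog '{"linear":[[-0.011,-0.027,0],[-0.0105,-0.0275,0.02],[0,0,0],[0,0,0]],"twist":[[0,0,0],[0,0,0],[0,0,0],[0,0,0]],"grip":[35,35,35,35]}'
python3 - <<'E'
from h import *
np.set_printoptions(precision=4,suppress=True)
print(turn(MB),delta([.4187,.1112,.135]))
E
```

```text
time: 66.15
ee_pos: [0.418, 0.1114, 0.2137]
tcp_rot: [0.997, 0.076, 0.0, 0.0]
wrist_force: [0.3, -0.6, 0.2]
gripper_width: 0.0309
finger_force: 0.0
[ 0.0133 -0.0486  0.2106] [0.0006 0.0002 0.0787]
```

```bash

python3 -m jog '{"linear":[[0.0005,0,0.04],[0,0,0.0385],[0,0,0],[0,0,0],[0,0,0]],"twist":[[0,0,0],[0,0,0],[0,0,0],[0,0,0],[0,0,0]],"grip":[35,35,35,0,0]}'|grep -E "pos|st_force"
python3 -m jog '{"linear":[[0,0,0],[0,0,0],[0,0,0]],"twist":[[0,0,0],[0,0,0],[0,0,0]],"grip":[0,0,0]}'
python3 -m jog '{"linear":[[-0.0009,-0.0052,0],[-0.0009,-0.0052,0],[0.0005,-0.0052,0],[0.0005,-0.0052,0],[0.0018,-0.0049,0]],"twist":[[0,0,0],[0,0,0],[0,0,0],[0,0,0],[0,0,0]],"grip":[0,0,0,0,0]}'|grep -E "pos|st_force"
python3 -m jog '{"linear":[[0.0018,-0.0049,0],[0.003,-0.0043,0],[0.003,-0.0043,0],[0.004,-0.0034,0],[0.004,-0.0034,0]],"twist":[[0,0,0],[0,0,0],[0,0,0],[0,0,0],[0,0,0]],"grip":[0,0,0,0,0]}'|grep -E "pos|st_force"
python3 -m jog '{"linear":[[0,0,0],[0,0,0]],"twist":[[0,0,0],[0,0,0]],"grip":[0,0]}'
```

```text
ee_pos: [0.4204, 0.1115, 0.1372]
wrist_force: [-0.1, -0.2, 0.5]
time: 66.95
ee_pos: [0.4202, 0.1125, 0.137]
tcp_rot: [0.997, 0.074, 0.002, -0.001]
wrist_force: [-2.0, 3.8, 8.0]
gripper_width: 0.0154
finger_force: 30.0
ee_pos: [0.416, 0.1345, 0.1362]
wrist_force: [-6.1, -9.8, 11.1]
ee_pos: [0.4284, 0.1577, 0.1359]
wrist_force: [-5.5, -6.4, 7.6]
time: 68.15
ee_pos: [0.4288, 0.158, 0.136]
tcp_rot: [0.997, 0.073, 0.0, 0.001]
wrist_force: [-3.7, -5.5, 6.5]
gripper_width: 0.0154
finger_force: 30.0
```

```bash

python3 -m jog '{"linear":[[0.0025,-0.0018,0],[0,0,0],[0,0,0],[0,0,0],[0,0,0]],"twist":[[0,0,0],[0,0,0],[0,0,0],[0,0,0],[0,0,0]],"grip":[0,0,45,45,45]}'|grep -E "pos|st_force|width"
python3 -m jog '{"linear":[[0,0,-0.03],[0,0,-0.04],[0,0,-0.04],[-0.01,0.03,-0.04],[0,0.04,-0.02]],"twist":[[0,0,0],[0,0,0],[0,0,0],[0,0,0],[0,0,0]],"grip":[45,45,45,45,45]}'
python3 -m jog '{"linear":[[0,0.04,0],[0,0.03,0],[0,0,0],[0,0,0]],"twist":[[0,0,0],[0,0,0],[0,0,0],[0,0,0]],"grip":[45,45,45,45]}'
python3 - <<'E'
from h import *
np.set_printoptions(precision=4,suppress=True)
c=cam('wrist');q=w2c(cloud(c))
m=(q[...,2]>.15)&(q[...,2]<.17)&(q[...,0]<-.1)&(q[...,0]>-.18)&(q[...,1]<.14)&(q[...,1]>.045)&(c['color'].max(-1)<80);p=q[m];print(m.sum(),c2w(np.median(p,0)) if m.sum() else 0)
m=(q[...,2]>.15)&(q[...,2]<.2)&(abs(q[...,0])<.06)&(abs(q[...,1])<.09);A=np.c_[q[m][:,0],np.ones(m.sum())];print('slope',np.linalg.lstsq(A,q[m][:,2],rcond=None)[0])
for n in ['wrist','top']:
  c=cam(n);W=cloud(c)
  for t in ['timer','carton_septa','reagent_amber','pen_black']:
    for d in silhouettes(n,t)[:1]:print(n,t,d['conf'],np.nanmedian(W[d['pixels']],0))
  q=w2r(W);m=(q[...,2]>.12)&(q[...,2]<.16)&(abs(q[...,0])<.012)
  for y0 in [-.0985,.007,.1105]: mm=m&(abs(q[...,1]-y0)<.012); p=q[mm]; print(n,y0,mm.sum(),np.median(p,0) if mm.sum() else 0)
E
```

```text
ee_pos: [0.4314, 0.1617, 0.1356]
wrist_force: [0.0, 0.2, -0.7]
gripper_width: 0.0319
time: 69.15
ee_pos: [0.4314, 0.0931, 0.3083]
tcp_rot: [0.997, 0.076, 0.003, -0.0]
wrist_force: [1.0, -1.3, -0.7]
gripper_width: 0.039
finger_force: 0.0
time: 69.55
ee_pos: [0.4417, 0.0222, 0.3044]
tcp_rot: [0.997, 0.073, 0.001, -0.001]
wrist_force: [-0.6, 1.1, 0.4]
gripper_width: 0.0394
finger_force: 0.0
192 [0.4262 0.1571 0.1572]
slope [0.0047 0.1677]
wrist timer 0.85 [ 0.3791 -0.0452  0.0172]
wrist carton_septa 0.7 [0.372  0.2737 0.0268]
wrist pen_black 0.83 [ 0.3551 -0.1876  0.0073]
wrist -0.0985 0 0
wrist 0.007 0 0
wrist 0.1105 229 [0.0009 0.1109 0.1428]
top timer 0.9 [ 0.3744 -0.0495  0.0177]
top carton_septa 0.8 [0.3679 0.2734 0.0277]
top reagent_amber 0.65 [ 0.3547 -0.5552  0.0975]
top pen_black 0.41 [ 0.3534 -0.1938  0.0081]
top -0.0985 24 [ 0.0029 -0.0991  0.144 ]
top 0.007 21 [0.0019 0.0064 0.1442]
top 0.1105 22 [0.0011 0.1095 0.1434]
```

```bash
python3 -c "from rig import hand_in;print(hand_in())"
```

```text
the job is handed in; nothing more can be done
None
```

The job is handed in at about 70 s: all three baskets hang on their own peg pairs, the hood is shut and latched, and the bystanders read within a few millimetres of where they began. The hood was pressed down about 7 cm at the handle after the catch was pushed, then regripped before I opened it fully.

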